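# Load and close the pinned die, run it under the press and lock it

## Task

Draw the press's die carriage out to its loading stop, lay every steel blank lying on the bench flat into a pocket of its own with no end overhanging the carriage, then lower the die plate level, still held in the gripper, over both brass pins until it is fully home. Then push the carriage in to its stop under the press ram, and only after that throw the red lock lever fully over. Leave everything else on the bench where it stands.

Things in the scene. Friction and masses are not known exactly. Their poses are not given: they have to be found in the camera images.
- press: press bed, fixed: green, 100 mm wide (x), 660 mm long (y), top 30 mm above the bench; origin at the centre of its underside, same axes as nest. A C-frame column stands at its +y end (y 240 to 325 mm); its arm (230 mm and more above the bench, y over 70 mm) and ram (lower face 150 mm above the bench, at y = 105 mm) hang over the far part of the carriage's travel
- carriage (a joint): travel of the die carriage along the press bed, m: 0 = drawn out to the loading stop (towards the lock lever), 0.18 = pushed in to the stop under the ram, growing along +y of nest. It stays where it is left; about 3 N moves it
- nest (a point): centre of the carriage's pocket floor, 56 mm above the bench; x, y, z are the carriage's axes, z up. Four pockets, open at both x ends of the 80 mm wide carriage, centres at y = -52.5, -17.5, 17.5, 52.5 mm, 29 mm or more wide. Yellow ribs 6 mm thick and high at y = -35, 0, 35; at y = +-70 to +-110 the shoulders on which the plate rests, 16 mm above the floor
- pin0 (a point): foot of a brass locating pin, on the centre line of the carriage at nest y = -92 mm, at the height of the shoulder's top (16 mm above the pocket floor). The pin is 12 mm in diameter, 30 mm high, its top 10 mm tapered to 5 mm
- pin1 (a point): foot of the other, equal pin, at nest y = +92 mm
- knob (a point): centre of the gripping part of the carriage's red upright knob (26 mm in diameter, this part 30 mm high, on a thinner stem), 142 mm from the nest centre towards -y of nest and 33 mm above the pocket floor
- plate_grip (a point): middle of the wooden bar of the loose die plate (about 0.5 kg); the bar is 18 mm wide along plate x, 90 mm long along plate y, 20 mm high, on two posts 72 mm apart under its ends. The aluminium plate is 80 mm (x) by 216 mm (y) by 8 mm; its underside is 34 mm below this point and the gap under the bar is 16 mm. It fits the pins either way round. Fully home this point is 50 mm above the pocket floor
- hole0 (a point): centre of the lower mouth of a hole through the plate, at plate y = -92 mm; hole diameter 14 mm
- hole1 (a point): centre of the lower mouth of the plate's other hole, at plate y = +92 mm; hole diameter 14 mm
- lock (a joint): angle of the red lock lever at the outer (-y of nest) end of the bed, rad: about 0 = unlocked, leaning to -x of nest, 1.0 = fully over to +x of nest; light, stays where it is left
- lock_tip (a point): tip of the lock lever, some 80 mm from its pivot; the lever swings in the plane of nest x and z, about upright at half travel
- blank0_mid (a point): centre of a loose bright steel blank, 56 mm (its x) by 24 mm (its y) by 12 mm, about 0.125 kg; some of the four may be absent
- blank1_mid (a point): centre of a loose bright steel blank, 56 mm (its x) by 24 mm (its y) by 12 mm, about 0.125 kg; some of the four may be absent
- blank2_mid (a point): centre of a loose bright steel blank, 56 mm (its x) by 24 mm (its y) by 12 mm, about 0.125 kg; some of the four may be absent
- blank3_mid (a point): centre of a loose bright steel blank, 56 mm (its x) by 24 mm (its y) by 12 mm, about 0.125 kg; some of the four may be absent
- tin: bystander, not to be disturbed: small brass tin, 40 mm across, 35 mm high; origin at the centre of its underside
- hammer: bystander, not to be disturbed: hand hammer lying down
- brush: bystander, not to be disturbed: hand brush lying down
- mug: bystander, not to be disturbed: blue mug, 80 mm across, 90 mm high; origin at the centre of its underside
- pan: bystander, not to be disturbed: dark steel pan without a handle, 170 mm across, 35 mm high; origin at the centre of its underside
- oil: bystander, not to be disturbed: yellow oil bottle, 60 mm across, 150 mm high; origin at the centre of its underside
Not all that is in view belongs to the job. Leave any blue, pink or purple look-alike of the part that bears blank2_mid alone.

How it is judged:
On the way, in this order (a step that is already met when the one before it is completed fails the run):
1. the carriage is drawn out to its loading stop (within 5 mm) (value of joint carriage below 0.005 m), for 0.2 s.
2. every blank lies flat in a pocket of its own, its ends not overhanging, let go (x of blank0_mid in the frame of nest between -0.013 and 0.013 m and y of blank0_mid in the frame of nest between -0.07 and 0.07 m and z of blank0_mid in the frame of nest between 0.003 and 0.0083 m and x of blank1_mid in the frame of nest between -0.013 and 0.013 m and y of blank1_mid in the frame of nest between -0.07 and 0.07 m and z of blank1_mid in the frame of nest between 0.003 and 0.0083 m and x of blank2_mid in the frame of nest between -0.013 and 0.013 m and y of blank2_mid in the frame of nest between -0.07 and 0.07 m and z of blank2_mid in the frame of nest between 0.003 and 0.0083 m and x of blank3_mid in the frame of nest between -0.013 and 0.013 m and y of blank3_mid in the frame of nest between -0.07 and 0.07 m and z of blank3_mid in the frame of nest between 0.003 and 0.0083 m and contact force between the fingers and blank0 below 0.1 N and contact force between the fingers and blank1 below 0.1 N and contact force between the fingers and blank2 below 0.1 N and contact force between the fingers and blank3 below 0.1 N), for 0.3 s.
3. the plate, held in the gripper and level (within 4 degrees), is at least half-way down over both pins with every blank flat in its pocket (((horizontal distance between hole0 and pin0 below 0.004 m and horizontal distance between hole1 and pin1 below 0.004 m) or (horizontal distance between hole0 and pin1 below 0.004 m and horizontal distance between hole1 and pin0 below 0.004 m)) and z of plate_grip in the frame of nest between 0.046 and 0.062 m and angle between plate_grip's own z axis and vertical below 0.07 rad and contact force between the fingers and plate above 1 N and x of blank0_mid in the frame of nest between -0.013 and 0.013 m and y of blank0_mid in the frame of nest between -0.07 and 0.07 m and z of blank0_mid in the frame of nest between 0.003 and 0.0083 m and x of blank1_mid in the frame of nest between -0.013 and 0.013 m and y of blank1_mid in the frame of nest between -0.07 and 0.07 m and z of blank1_mid in the frame of nest between 0.003 and 0.0083 m and x of blank2_mid in the frame of nest between -0.013 and 0.013 m and y of blank2_mid in the frame of nest between -0.07 and 0.07 m and z of blank2_mid in the frame of nest between 0.003 and 0.0083 m and x of blank3_mid in the frame of nest between -0.013 and 0.013 m and y of blank3_mid in the frame of nest between -0.07 and 0.07 m and z of blank3_mid in the frame of nest between 0.003 and 0.0083 m), for 0.1 s.
4. with the plate home and the blanks in it, the carriage is at its stop under the ram (within 5 mm), the lock lever not yet thrown (((horizontal distance between hole0 and pin0 below 0.004 m and horizontal distance between hole1 and pin1 below 0.004 m) or (horizontal distance between hole0 and pin1 below 0.004 m and horizontal distance between hole1 and pin0 below 0.004 m)) and z of plate_grip in the frame of nest between 0.046 and 0.052 m and angle between plate_grip's own z axis and vertical below 0.03 rad and x of blank0_mid in the frame of nest between -0.013 and 0.013 m and y of blank0_mid in the frame of nest between -0.07 and 0.07 m and z of blank0_mid in the frame of nest between 0.003 and 0.0083 m and x of blank1_mid in the frame of nest between -0.013 and 0.013 m and y of blank1_mid in the frame of nest between -0.07 and 0.07 m and z of blank1_mid in the frame of nest between 0.003 and 0.0083 m and x of blank2_mid in the frame of nest between -0.013 and 0.013 m and y of blank2_mid in the frame of nest between -0.07 and 0.07 m and z of blank2_mid in the frame of nest between 0.003 and 0.0083 m and x of blank3_mid in the frame of nest between -0.013 and 0.013 m and y of blank3_mid in the frame of nest between -0.07 and 0.07 m and z of blank3_mid in the frame of nest between 0.003 and 0.0083 m and value of joint carriage above 0.175 m and value of joint lock below 0.35 rad), for 0.3 s.
At the end, for the whole second after the job is handed in: carriage within 5 mm of its stop under the ram, plate at rest on both pins (each hole within 4 mm of its pin, within 2 mm of fully home, tilt under 0.03 rad), every blank flat on its pocket floor (centre at most 2 mm too high, within 13 mm of the pocket's middle along x), lock lever past 0.85 rad (((horizontal distance between hole0 and pin0 below 0.004 m and horizontal distance between hole1 and pin1 below 0.004 m) or (horizontal distance between hole0 and pin1 below 0.004 m and horizontal distance between hole1 and pin0 below 0.004 m)) and z of plate_grip in the frame of nest between 0.046 and 0.052 m and angle between plate_grip's own z axis and vertical below 0.03 rad and x of blank0_mid in the frame of nest between -0.013 and 0.013 m and y of blank0_mid in the frame of nest between -0.07 and 0.07 m and z of blank0_mid in the frame of nest between 0.003 and 0.0083 m and x of blank1_mid in the frame of nest between -0.013 and 0.013 m and y of blank1_mid in the frame of nest between -0.07 and 0.07 m and z of blank1_mid in the frame of nest between 0.003 and 0.0083 m and x of blank2_mid in the frame of nest between -0.013 and 0.013 m and y of blank2_mid in the frame of nest between -0.07 and 0.07 m and z of blank2_mid in the frame of nest between 0.003 and 0.0083 m and x of blank3_mid in the frame of nest between -0.013 and 0.013 m and y of blank3_mid in the frame of nest between -0.07 and 0.07 m and z of blank3_mid in the frame of nest between 0.003 and 0.0083 m and value of joint carriage above 0.175 m and value of joint lock above 0.85 rad and linear speed of plate below 0.02 m/s); the robot touches nothing.
It fails at once if a bystander is shoved more than 50 mm from its place (distance of any of tin, hammer, brush, mug, pan, oil from where it was at the start of the episode above 0.05 m).
Of blank0, blank1, blank2, blank3 only 2 to 4 are there at a start; the rules pass over those that are not, and their reading is None.
At some moment in a run one of plate may be knocked a few centimetres aside while the robot is not near it.
Once in a run the grip may slacken for a moment while it holds something.
It also fails if it takes over 210 s, if anything falls off the work surface, if the arm or the gripper's body presses on something with over 40 N, if the wrist force passes 120 N, or if a joint passes its speed limit or range.

## Robot

A 6-joint arm with a two-finger parallel gripper is mounted at the origin on the work surface. World frame = base frame: x ahead of the robot, y to its left, z up, the work surface at z = 0. Lengths are in m, angles in rad, forces in N, time in s.
With the tool pointing down it reaches from about 0.35 to 0.8 m from the base axis. Payload 7.3 kg.
Tool frame: the origin (TCP) lies midway between the tips of the shut fingers; the grasp point (between the pads) lies behind it (grip_depth is the z of the grasp point in the tool frame, in m); z points along the fingers, y is the direction in which the jaws open and shut (so a half turn about z gives the same grasp; the last joint's range is limited). The gripper opens to 85 mm and grips with 20 to 120 N. Pads are 22 mm wide; open, the fingers measure 114 mm over their backs; the gripper's body (76 mm by 85 mm) begins 54 mm behind the grasp point. The pads swing forward as they close: fully open they stand 13 mm farther back than shut.
Start: joints at [-1.307, 0.342, 1.524, -0, 1.275, -0.146], TCP at [0.209, -0.482, 0.231] pointing down, gripper open.
Joint ranges: [-2.53, 2.53], [-0.77, 2.02], [0.04, 2.7], [-1, 4.14], [0.28, 2.66], [-3.11, 3.11]. Speed limits (rad/s): [2.57, 2.57, 3.14, 3.14, 3.14, 3.14].

## Interface

Orientations are given as a 3x3 rotation matrix whose columns are the frame's x, y, z axes.
In Python, from workcell import * gives the robot as it stands.
- The arm moves only by the tool carry_out, never from a script. Its argument "rows" is a list that holds one entry, the list of rows, each a list of 7 numbers: the shift along the world's x, y, z in cm, then the turn, a rotation vector about the world's x, y, z in degrees, then the opening, from -1 (shut) to 1 (fully open). In form: [[[dx, dy, dz, ax, ay, az, grip], ...]]. A call has exactly 5 rows; each row shifts and turns the commanded pose from where the row before left it; what a row does not reach is not made up. A row lasts 1/8 s, in which the tool goes at most 62.5 mm and 10.7 degrees, less where a joint would pass 70% of its speed; a pose out of reach is approached as far as the arm can. A call with a gripper value outside its range is refused whole. The fingers move at their own pace and stop on an object; "newtons" is the grip in N (left out, the last holds). Time passes only in rows, so rows that do not move let the fingers close, or fill a call up. It gives the time, the measured TCP pose, the force and the opening at its end, in the units of the state.
- state(): the state, without advancing time (a new reading comes with each control period).
- snapshot(name): name is "scene" or "top" or "wrist"; returns the picture (384x512x3 uint8, red, green, blue); there is no depth.
- calibration(name): a dict with "K" (3x3 intrinsics, pixels), "distortion" ([k1, k2, p1, p2, k3] as OpenCV has them; the pictures are not rectified), "R" (3x3) and "t" (3): a world point X has camera coordinates R X + t; the wrist camera has in their place "mount" (4x4, takes a point from camera to tool coordinates, whose origin is the TCP and whose axes are the flange's). Camera axes: x right, y down, z forward; pixel columns grow to the right and rows downward; lengths in m; the calibration is good to about 2 mm. A picture is of the moment at which its call begins: read the wrist's pose just before it. calibration takes no time and is no camera call.
- hand_in(): hands the job in, once; it reports no verdict.
The state is a dict: "t": time; "q": joint angles; "joint_velocities": joint speeds; "joint_torque": joint torques, N m; "ee_pos": TCP position; "eef_rot": TCP orientation; "ft_force": force on the tool from outside, world axes, zero at the start; "torque": the same for the moment, N m; "grip_width": finger opening in m.
Only numpy, scipy, OpenCV 4.12 (cv2) and the standard library are available. Lean on these libraries where they do the work, as an engineer would, in place of code of your own. Each camera call takes 0.05 s, during which the arm holds its last target.

## Working session

There is one attempt and no reset: what is moved stays moved. The work goes in short steps, Python scripts to look and compute and a tool call to move; the robot and the scene stay as the last step left them, time stands still between calls to the robot, and variables do not carry over. Pictures are saved under pics/ and viewed, and the job is handed in when it is done.

Besides the shell and the picture viewer there is one more tool, called after "Request:" in YAML: its name, and indented under it one key for each argument. carry_out: Moves the arm, as the interface text tells. Its arguments: {"type":"object","properties":{"rows":{"type":"array","items":{"type":"array","items":{"type":"array","items":{"type":"number"}}}},"newtons":{"type":"number"}},"required":["rows"]}

```bash
ls; mkdir -p pics
python3 - <<'E'
from workcell import *
import cv2
s=state(); print(s)
for n in ("scene","top","wrist"):
    im=snapshot(n); cv2.imwrite(f"pics/{n}0.png",im[:,:,::-1])
    c=calibration(n); print(n,c)
E
```

```text
pics
{'t': 0.0, 'q': array([-1.30698468e+00,  3.42708235e-01,  1.52501928e+00,  1.16142914e-05,
        1.27541784e+00, -1.45989922e-01]), 'joint_velocities': array([-0.0001185 , -0.00059628,  0.00021606, -0.00158429, -0.0013478 ,
        0.00189095]), 'joint_torque': array([-1.13643044e-03, -4.33684087e+01, -2.46008688e+01, -3.50366554e-05,
        7.79814465e-03,  3.13802936e-06]), 'ee_pos': array([ 0.20909553, -0.48112026,  0.2306327 ]), 'eef_rot': array([[ 9.17201297e-01,  3.98423928e-01, -3.94159133e-04],
       [ 3.98424052e-01, -9.17200098e-01,  1.50188067e-03],
       [ 2.36862398e-04, -1.53456937e-03, -9.99998794e-01]]), 'ft_force': array([-0.51002862,  0.07108593,  0.87710324]), 'torque': array([-0.00716456, -0.08872398, -0.02741481]), 'grip_width': 0.08519248252041714}
scene {'K': array([[437.37027054,   0.        , 259.39226508],
       [  0.        , 437.37027054, 195.83071591],
       [  0.        ,   0.        ,   1.        ]]), 'distortion': array([-0.10677705,  0.        ,  0.        ,  0.        ,  0.        ]), 'R': array([[ 0.78078665,  0.6247481 , -0.00787534],
 
[... 509 characters left out ...]
  [ 0.17393779,  0.00197846, -0.98475465]]), 't': array([0.00740828, 0.57935214, 1.02497978])}
wrist {'K': array([[307.81516068,   0.        , 260.61804635],
       [  0.        , 307.81516068, 192.33612998],
       [  0.        ,   0.        ,   1.        ]]), 'distortion': array([-0.00620488,  0.        ,  0.        ,  0.        ,  0.        ]), 'mount': array([[-5.21777804e-04, -9.50576949e-01, -3.10488633e-01,
         7.99826511e-02],
       [ 9.99999718e-01, -6.63799098e-04,  3.51750281e-04,
         9.07071051e-04],
       [-5.40467784e-04, -3.10488362e-01,  9.50577027e-01,
        -1.41207409e-01],
       [ 0.00000000e+00,  0.00000000e+00,  0.00000000e+00,
         1.00000000e+00]])}
```

View pics/scene0.png

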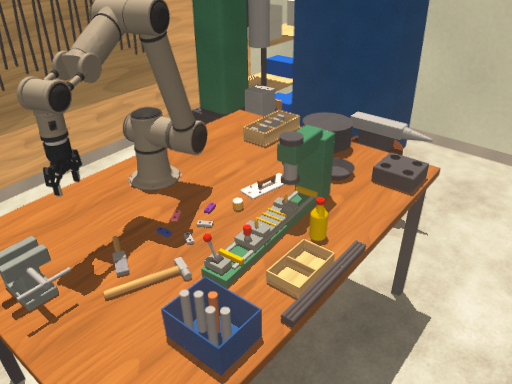

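View pics/top0.png

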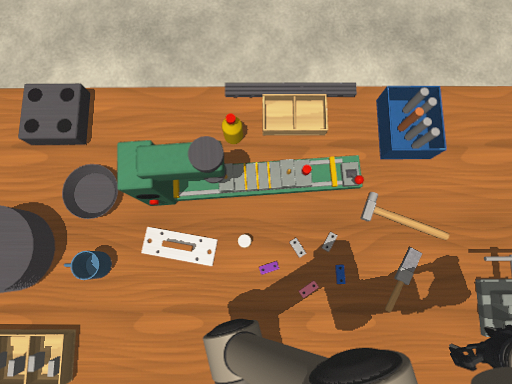

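```bash
python3 -c "
import workcell as w
print([ (n,getattr(w,n)) for n in dir(w) if not n.startswith('__')])"
```

```text
[('MotionError', <class 'workcell.MotionError'>), ('calibration', <function make.<locals>.<lambda> at 0x7f67b4fd4720>), ('grip_depth', -0.0187), ('hand_in', <function connect.<locals>.done at 0x7f67b4f477e0>), ('snapshot', <function make.<locals>.drawn_camera at 0x7f67b4fd4180>), ('state', <function make.<locals>.<lambda> at 0x7f67b4fd4680>)]
```

Run:
```python
import cv2
im=cv2.imread("pics/top0.png"); 
cv2.imwrite("pics/c1.png",cv2.resize(im[130:320,220:385],None,fx=4.5,fy=3.1*1.0 if 0 else 3.15,interpolation=cv2.INTER_CUBIC) if 0 else cv2.resize(im[130:320,220:410],None,fx=3.1,fy=3.1,interpolation=cv2.INTER_CUBIC))
cv2.imwrite("pics/c2.png",cv2.resize(im[130:280,110:300],None,fx=4,fy=4,interpolation=cv2.INTER_CUBIC))
im=cv2.imread("pics/scene0.png"); 
cv2.imwrite("pics/c3.png",cv2.resize(im[120:290,140:345],None,fx=3.5,fy=3.5,interpolation=cv2.INTER_CUBIC))
```

```text
(no output)
```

View pics/c1.png

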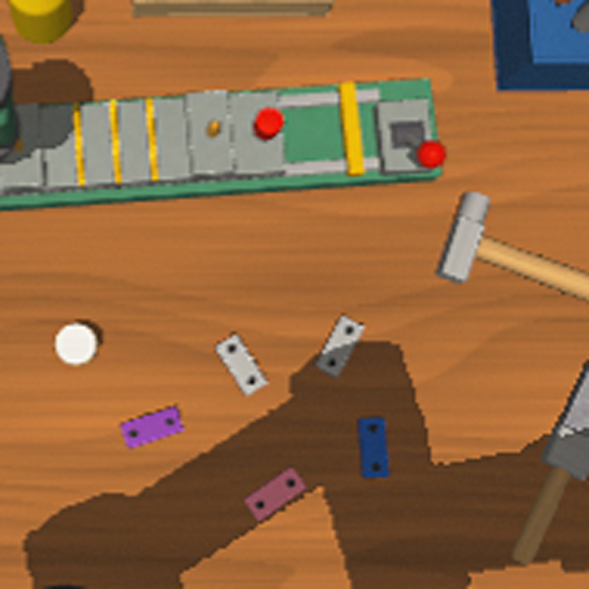

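View pics/c2.png

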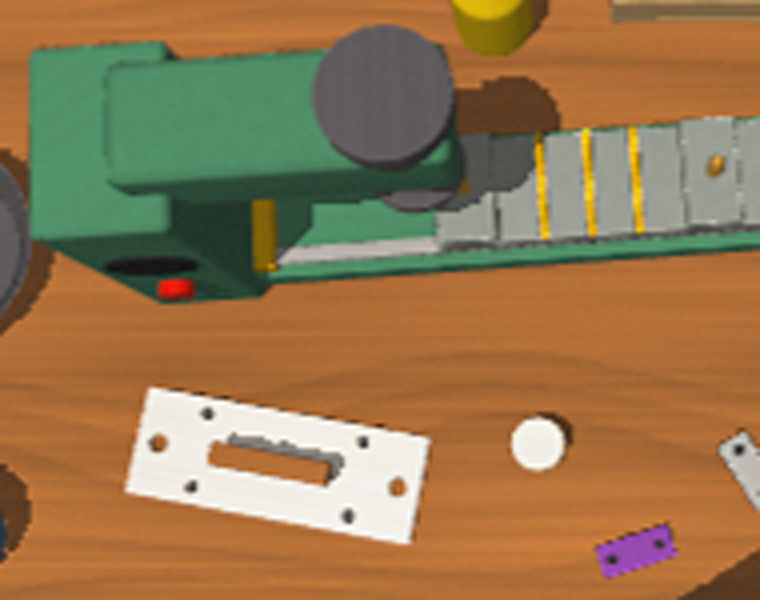

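View pics/c3.png

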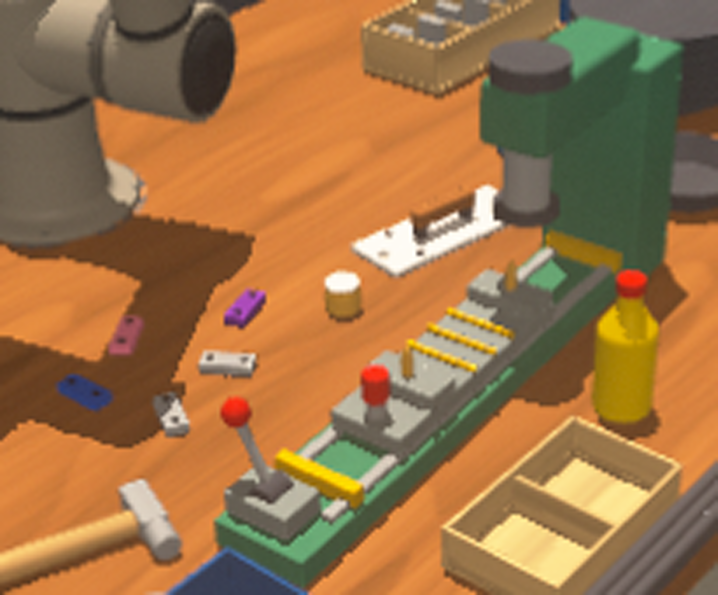

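```bash
cat > h.py <<'E'
from workcell import *
import numpy as np, cv2
def cam(n, s=None):
    c=calibration(n)
    if n=="wrist":
        M=np.array(c["mount"]); T=np.eye(4); s=s or state()
        T[:3,:3]=s["eef_rot"]; T[:3,3]=s["ee_pos"]
        C=T@M; R=C[:3,:3].T; t=-R@C[:3,3]
    else: R,t=np.array(c["R"]),np.array(c["t"])
    return np.array(c["K"]),np.array(c["distortion"]),R,t
def ray(cm,px,z):
    K,D,R,t=cm
    p=cv2.undistortPoints(np.array(px,float).reshape(-1,1,2),K,D).reshape(-1,2)
    d=np.c_[p,np.ones(len(p))]@R; o=-R.T@t
    return o+d*((z-o[2])/d[:,2])[:,None]
def proj(cm,X):
    K,D,R,t=cm
    return cv2.projectPoints(np.array(X,float).reshape(-1,1,3),cv2.Rodrigues(R)[0],t,K,D)[0].reshape(-1,2)
def tri(c1,p1,c2,p2):
    A=[];b=[]
    for (K,D,R,t),p in ((c1,p1),(c2,p2)):
        u=cv2.undistortPoints(np.array(p,float).reshape(1,1,2),K,D).ravel()
        d=R.T@np.r_[u,1]; d/=np.linalg.norm(d); P=np.eye(3)-np.outer(d,d); A.append(P); b.append(P@(-R.T@t))
    X=np.linalg.solve(sum(A),sum(b)); return X,[np.linalg.norm(P@X-q) for P,q in zip(A,b)]
def blobs(mask,amin,roi=None):
    m=mask.astype(np.uint8)
    if roi: z=np.zeros_like(m); x0,y0,x1,y1=roi; z[y0:y1,x0:x1]=m[y0:y1,x0:x1]; m=z
    n,l,st,ce=cv2.connectedComponentsWithStats(m)
    out=[]
    for i in range(1,n):
        if st[i,4]>=amin:
            cs,_=cv2.findContours((l==i).astype(np.uint8),cv2.RETR_EXTERNAL,cv2.CHAIN_APPROX_NONE)
            out.append((st[i,4],ce[i],max(cs,key=len).reshape(-1,2),l==i))
    return out
def rect(cm,cont,z):
    X=ray(cm,cont,z)[:,:2]*1000
    (c,wh,a)=cv2.minAreaRect(X.astype(np.float32))
    if wh[0]<wh[1]: wh=wh[::-1]; a+=90
    a=(a+90)%180-90
    return np.round(c,1),np.round(wh,1),round(a,1)   # mm, long axis angle from world x
def shot(n,name):
    s=state(); im=snapshot(n); cv2.imwrite(f"pics/{name}.png",im[:,:,::-1]); return s,im
def hsv(im): 
    h=cv2.cvtColor(np.ascontiguousarray(im),cv2.COLOR_RGB2HSV).astype(int); return h[...,0],h[...,1],h[...,2]
E
python3 - <<'E'
from h import *
im=cv2.imread("pics/top0.png")[:,:,::-1]; h,s,v=hsv(im); c=cam("top")
print("yellow")
for a,ce,co,m in blobs((h>20)&(h<32)&(s>140)&(v>110),8,(110,130,385,220)): print(a,ce.round(1),rect(c,co,.062),ray(c,ce,.062)[0].round(4))
print("grey blanks")
for a,ce,co,m in blobs((s<60)&(v>60),40,(220,220,350,300)): print(a,ce.round(1),rect(c,co,.012),ray(c,ce,.012)[0].round(4))
print("plate")
for a,ce,co,m in blobs((s<50)&(v>190),400,(130,210,230,280)): print(a,ce.round(1),rect(c,co,.008))
print("red")
for a,ce,co,m in blobs(((h<6)|(h>172))&(s>180)&(v>120),8,(110,130,385,220)): print(a,ce.round(1),ray(c,ce,.1)[0].round(4))
E
```

```text
yellow
192 [231.6 135.7] (array([755.5,  75.3]), array([51.4, 40.9]), 89.7) [0.7579 0.0749 0.062 ]
161 [332.9 171.3] (array([ 646.5, -225.7]), array([89.1, 15.8]), 3.8) [ 0.6467 -0.2257  0.062 ]
46 [268.5 174.1] (array([639.5, -35. ]), array([79.1,  5.5]), 3.7) [ 0.6388 -0.0351  0.062 ]
47 [256.7 174.6] (array([6.365e+02, 2.000e-01]), array([78.9,  6.3]), 2.4) [ 6.377e-01 -4.000e-04  6.200e-02]
45 [245.  176.7] (array([632.1,  34.5]), array([75.8,  5.6]), 4.7) [0.6314 0.0344 0.062 ]
71 [175.6 188.4] (array([596.8, 236.8]), array([51.3, 11.7]), 2.0) [0.5971 0.238  0.062 ]
grey blanks
146 [329.2 241.2] (array([ 443.6, -216.7]), array([55.9, 24.2]), -30.1) [ 0.4439 -0.2167  0.012 ]
133 [244.1 240.4] (array([448.4,  38.5]), array([36. , 35.8]), 89.9) [0.4473 0.0381 0.012 ]
152 [297.4 247.1] (array([ 426.8, -121. ]), array([55.5, 25.1]), 32.8) [ 0.4267 -0.121   0.012 ]
plate
1562 [179.5 246.1] (array([432. , 233.9]), array([215.7,  79.8]), 79.5)
red
64 [306.2 169.2] [ 0.644  -0.1414  0.1   ]
59 [358.7 179.3] [ 0.6137 -0.2898  0.1   ]
32 [153.5 201.5] [0.5523 0.2905 0.1   ]
```

Run:
```python
from h import *
im=cv2.imread("pics/top0.png")[:,:,::-1]; h,s,v=hsv(im); c=cam("top")
g=(h>65)&(h<90)&(s>70)
bot=[];top=[]
for x in range(180,358):
    col=np.where(g[130:215,x])[0]+130
    if len(col): bot.append((x,col.max()+.5)); 
    if len(col) and x>300: top.append((x,col.min()-.5))
for pts,z in((bot,0),(top,.03)):
    X=ray(c,pts,z); 
    for k in range(3):
        p=np.polyfit(X[:,1],X[:,0],1); r=X[:,0]-np.polyval(p,X[:,1]); X=X[abs(r)<.004]
    print(z,len(X),"slope",p, "yaw deg",np.degrees(np.arctan(-p[0])))
# ends of bed
row=[(361.5,180),(361,162)]
print(ray(c,row,.03))
print("knob top",ray(c,[(306.2,169.2)],.104), "lever",ray(c,[(358.7,179.3)],.11))
# lever & knob tri with scene
ims=cv2.imread("pics/scene0.png")[:,:,::-1]; h,s,v=hsv(ims); cs=cam("scene")
for a,ce,co,m in blobs(((h<6)|(h>172))&(s>150)&(v>100),8,(190,215,270,260)):
    print(a,ce.round(1)); 
    for p in ((306.2,169.2),(358.7,179.3)): print("  ",tri(c,p,cs,ce))
```

```text
0 178 slope [-0.06752871  0.58835912] yaw deg 3.863244687496068
0.03 8 slope [-0.19225728  0.64819807] yaw deg 10.882741722275787
[[ 0.62700086 -0.31841834  0.03      ]
 [ 0.6833796  -0.31998367  0.03      ]]
knob top [[ 0.64288538 -0.14083354  0.104     ]] lever [[ 0.61165629 -0.28682647  0.11      ]]
73 [246.9 229.6]
   (array([ 0.64577219, -0.14368407,  0.08923878]), [np.float64(0.0010777953345235927), np.float64(0.001077795334523749)])
   (array([ 0.64882339, -0.23851945,  0.14439431]), [np.float64(0.05888328684247827), np.float64(0.05888328684247837)])
52 [206.8 237.4]
   (array([ 0.60498096, -0.19375265,  0.08205683]), [np.float64(0.06592751724873577), np.float64(0.06592751724873598)])
   (array([ 0.60782038, -0.28380453,  0.12355086]), [np.float64(0.001250158157362038), np.float64(0.0012501581573619457)])
```

Request:
carry_out:
  rows:
    - [[4.4, 3.4, 0, 0, 0, 7, 1], [4.4, 3.4, 0, 0, 0, 7, 1], [4.4, 3.4, 0, 0, 0, 7, 1], [4.4, 3.4, 0, 0, 0, 7, 1], [4.4, 3.4, 0, 0, 0, 7, 1]]

```text
t: 0.78
ee_pos: [0.4304, -0.3102, 0.2312]
eef_rot: [[0.519, 0.855, -0.0], [0.855, -0.519, 0.0], [-0.0, -0.0, -1.0]]
ft_force: [-0.4, 0.4, 0.3]
grip_width: 0.0855
```

Request:
carry_out:
  rows:
    - [[4.4, 3.4, 0, 0, 0, 7, 1], [4.4, 3.4, 0, 0, 0, 7, 1], [4.4, 3.4, 0, 0, 0, 7, 1], [4.4, 3.4, 0, 0, 0, 7, 1], [4.05, 3.4, 0, 0, 0, 7.4, 1]]

```text
t: 1.4
ee_pos: [0.6469, -0.1401, 0.2308]
eef_rot: [[-0.072, 0.997, -0.0], [0.997, 0.072, 0.0], [0.0, -0.0, -1.0]]
ft_force: [1.2, 0.4, 1.0]
grip_width: 0.0854
```

Request:
carry_out:
  rows:
    - [[0, 0, 0, 0, 0, 0, 1], [0, 0, 0, 0, 0, 0, 1], [0, 0, 0, 0, 0, 0, 1], [0, 0, 0, 0, 0, 0, 1], [0, 0, 0, 0, 0, 0, 1]]

```text
t: 2.02
ee_pos: [0.6454, -0.1422, 0.2317]
eef_rot: [[-0.067, 0.998, 0.0], [0.998, 0.067, -0.0], [-0.0, 0.0, -1.0]]
ft_force: [0.1, -0.2, 0.2]
grip_width: 0.0854
```

Run:
```python
from h import *
s,im=shot("wrist","w1"); print(s["ee_pos"],s["eef_rot"].round(4),s["q"].round(3),s["t"],s["ft_force"])
shot("top","t1")
c=cam("wrist",s); print(proj(c,[[.6465,-.142,.104],[.6375,0,.062]]))
```

```text
[ 0.64537951 -0.14218859  0.23167679] [[-6.650e-02  9.978e-01  5.000e-04]
 [ 9.978e-01  6.650e-02 -1.000e-04]
 [-2.000e-04  5.000e-04 -1.000e+00]] [-0.333  0.6    1.101  0.     1.44  -0.399] 2.025 [ 0.07404744 -0.19225226  0.19781487]
[[261.12397315 182.72694219]
 [261.51521861  17.35170101]]
```

View pics/w1.png

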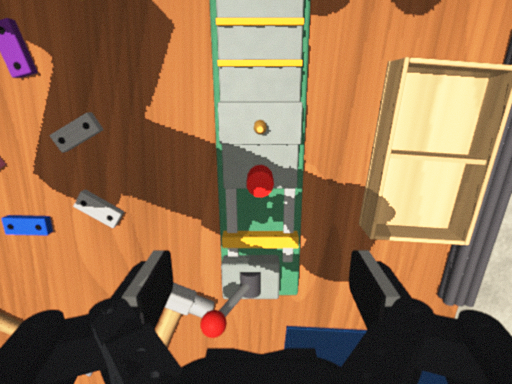

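View pics/t1.png

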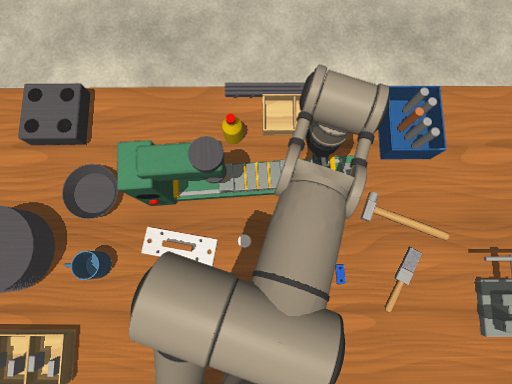

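Request:
carry_out:
  rows:
    - [[0.05, 0.05, -4, 0, 0, 0, 1], [0, 0, -4, 0, 0, 0, 1], [0, 0, -4, 0, 0, 0, 1], [0, 0, -3, 0, 0, 0, 1], [0, 0, -1, 0, 0, 0, 1]]

```text
t: 2.75
ee_pos: [0.6451, -0.1407, 0.0693]
eef_rot: [[-0.068, 0.998, -0.003], [0.998, 0.068, 0.001], [0.001, -0.003, -1.0]]
ft_force: [0.0, -0.5, 0.4]
grip_width: 0.0857
```

Request:
carry_out:
  rows:
    - [[0, 0, 0, 0, 0, 0, -1], [0, 0, 0, 0, 0, 0, -1], [0, 0, 0, 0, 0, 0, -1], [0, 0, 0, 0, 0, 0, -1], [0, 0, 0, 0, 0, 0, -1]]
  newtons: 50

```text
t: 3.38
ee_pos: [0.6445, -0.1414, 0.0731]
eef_rot: [[-0.068, 0.998, -0.003], [0.998, 0.068, -0.001], [-0.0, -0.003, -1.0]]
ft_force: [-9.3, -0.6, 9.7]
grip_width: 0.0249
```

Request:
carry_out:
  rows:
    - [[0, 0, 0, 0, 0, 0, -1], [0, 0, 0, 0, 0, 0, -1], [0, 0, 0, 0, 0, 0, -1], [0, 0, 0, 0, 0, 0, -1], [0, 0, 0, 0, 0, 0, -1]]
  newtons: 50

```text
t: 4.0
ee_pos: [0.6445, -0.1414, 0.0731]
eef_rot: [[-0.068, 0.998, -0.003], [0.998, 0.068, -0.001], [-0.0, -0.003, -1.0]]
ft_force: [-10.1, 0.0, 9.4]
grip_width: 0.025
```

Request:
carry_out:
  rows:
    - [[-0.15, 0, 0.4, 0, 0, 0, -1], [0, 0, 0, 0, 0, 0, -1], [0.06, -1, 0, 0, 0, 0, -1], [0.07, -1, 0, 0, 0, 0, -1], [0.07, -1, 0, 0, 0, 0, -1]]

```text
t: 4.62
ee_pos: [0.6463, -0.1695, 0.0733]
eef_rot: [[-0.068, 0.998, -0.002], [0.998, 0.068, 0.003], [0.003, -0.002, -1.0]]
ft_force: [4.0, 4.2, -11.4]
grip_width: 0.0244
```

Request:
carry_out:
  rows:
    - [[0.07, -1, 0, 0, 0, 0, -1], [0.07, -1, 0, 0, 0, 0, -1], [0.03, -0.5, 0, 0, 0, 0, -1], [0.03, -0.5, 0, 0, 0, 0, -1], [0, 0, 0, 0, 0, 0, -1]]

```text
t: 5.25
ee_pos: [0.6484, -0.2005, 0.0733]
eef_rot: [[-0.068, 0.998, -0.002], [0.998, 0.068, 0.002], [0.002, -0.002, -1.0]]
ft_force: [4.3, 0.9, -15.1]
grip_width: 0.0245
```

Request:
carry_out:
  rows:
    - [[-0.1, -0.5, -0.2, 0, 0, 0, -1], [0.03, -0.4, 0, 0, 0, 0, -1], [0.03, -0.4, 0, 0, 0, 0, -1], [0.03, -0.4, 0, 0, 0, 0, -1], [0, 0, 0, 0, 0, 0, -1]]

```text
t: 5.88
ee_pos: [0.6486, -0.204, 0.0732]
eef_rot: [[-0.071, 0.997, -0.004], [0.997, 0.072, 0.02], [0.02, -0.003, -1.0]]
ft_force: [1.1, 43.7, 5.6]
grip_width: 0.0246
```

Request:
carry_out:
  rows:
    - [[0.02, -0.3, 0, 0, 0, 0, -1], [0.02, -0.3, 0, 0, 0, 0, -1], [0, 0, 0, 0, 0, 0, -1], [0, 0, 0, 0, 0, 0, -1], [0, 0, 0, 0, 0, 0, -1]]

```text
t: 6.5
ee_pos: [0.6486, -0.2048, 0.0731]
eef_rot: [[-0.073, 0.997, -0.007], [0.997, 0.073, 0.027], [0.027, -0.005, -1.0]]
ft_force: [-3.0, 59.5, 10.1]
grip_width: 0.0245
```

Request:
carry_out:
  rows:
    - [[-0.06, 1, 0, 0, 0, 0, -1], [-0.06, 0.9, 0, 0, 0, 0, -1], [0, 0, 0, 0, 0, 0, -1], [0, 0, 0, 0, 0, 0, -1], [0, 0, 0, 0, 0, 0, -1]]

```text
t: 7.12
ee_pos: [0.6487, -0.2045, 0.0731]
eef_rot: [[-0.067, 0.998, 0.002], [0.998, 0.067, 0.001], [0.001, 0.002, -1.0]]
ft_force: [7.0, 3.5, -7.8]
grip_width: 0.0245
```

Request:
carry_out:
  rows:
    - [[0, 0, 0, 0, 0, 0, 1], [0, 0, 0, 0, 0, 0, 1], [0, 0, 0, 0, 0, 0, 1], [0, 0, 0, 0, 0, 0, 1], [0, 0, 4, 0, 0, 0, 1]]

```text
t: 7.75
ee_pos: [0.6457, -0.2043, 0.1103]
eef_rot: [[-0.067, 0.998, -0.007], [0.998, 0.067, 0.003], [0.003, -0.007, -1.0]]
ft_force: [-0.1, -1.2, 0.7]
grip_width: 0.0852
```

Request:
carry_out:
  rows:
    - [[0, 0, 4, 0, 0, 0, 1], [0, 0, 4, 0, 0, 0, 1], [0, 0, 4, 0, 0, 0, 1], [0, 0, 0, 0, 0, 0, 1], [0, 0, 0, 0, 0, 0, 1]]

```text
t: 8.38
ee_pos: [0.6474, -0.2049, 0.2326]
eef_rot: [[-0.068, 0.998, -0.001], [0.998, 0.068, 0.0], [0.0, -0.001, -1.0]]
ft_force: [-0.4, -0.2, -1.1]
grip_width: 0.0852
```

Run:
```python
from h import *
s,im=shot("wrist","w2"); print(s["ee_pos"],s["eef_rot"].round(4),s["q"].round(3),s["t"],s["ft_force"])
shot("top","t2")
c=cam("wrist",s); print(proj(c,[[.6485,-.203,.104],[.6389,-.0613,.062]]))
h,S,v=hsv(im)
for a,ce,co,m in blobs((h>20)&(h<32)&(S>140)&(v>110),60,(190,0,320,300)): print(a,ce.round(1),rect(c,co,.062))
```

```text
[ 0.64741206 -0.20493625  0.23264516] [[-6.760e-02  9.977e-01 -9.000e-04]
 [ 9.977e-01  6.760e-02  4.000e-04]
 [ 5.000e-04 -9.000e-04 -1.000e+00]] [-0.419  0.639  1.029  0.     1.474 -0.487] 8.375 [-0.43728544 -0.17778163 -1.1028074 ]
[[261.40122601 180.67084106]
 [261.33925385  15.89654606]]
615 [262.4  21. ] (array([640.2, -65.3]), array([78.8,  4.9]), 3.8)
512 [262.2  62.5] (array([ 642.6, -100.4]), array([79.7,  5.2]), 3.8)
305 [286.6 192.2] (array([ 674.1, -224.9]), array([40.7, 14.5]), 5.9)
```

View pics/w2.png

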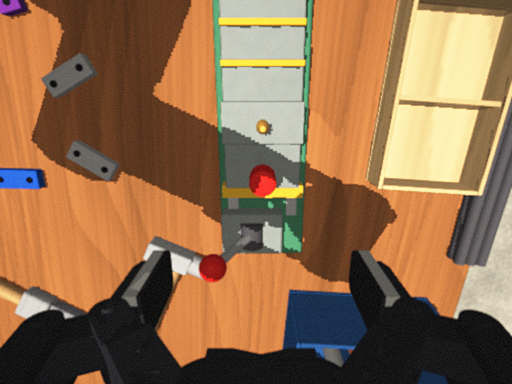

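Request:
carry_out:
  rows:
    - [[-4.1, -0.25, -1, 0, 0, -6.8, 0.8], [-4.1, -0.25, -1, 0, 0, -6.8, 0.8], [-4.1, -0.25, -1, 0, 0, -6.8, 0.8], [-4.1, -0.25, -1, 0, 0, -6.8, 0.8], [-4, -0.2, -1, 0, 0, -6.8, 0.8]]
  newtons: 40

```text
t: 9.1
ee_pos: [0.4419, -0.2167, 0.182]
eef_rot: [[0.505, 0.863, -0.002], [0.863, -0.505, 0.001], [0.0, -0.002, -1.0]]
ft_force: [0.6, -1.1, 0.5]
grip_width: 0.077
```

Request:
carry_out:
  rows:
    - [[0, 0, 0, 0, 0, 0, 0.8], [0, 0, 0, 0, 0, 0, 0.8], [0, 0, 0, 0, 0, 0, 0.8], [0, 0, 0, 0, 0, 0, 0.8], [0, 0, 0, 0, 0, 0, 0.8]]

```text
t: 9.72
ee_pos: [0.4442, -0.2169, 0.1832]
eef_rot: [[0.501, 0.865, 0.0], [0.865, -0.501, -0.0], [0.0, 0.0, -1.0]]
ft_force: [-0.4, -0.4, 0.3]
grip_width: 0.0768
```

```bash
cat > b.py <<'E'
from h import *
import sys
s,im=shot("wrist",sys.argv[1]); print(s["ee_pos"].round(4),"yaw y-axis",np.degrees(np.arctan2(s["eef_rot"][1,1],s["eef_rot"][0,1])).round(2),s["t"],s["grip_width"])
c=cam("wrist",s); h,S,v=hsv(im)
for a,ce,co,m in blobs((S<60)&(v>50),800,(60,60,450,300)):
  r=rect(c,co,.012)
  if r[1][0]<90: print(a,ce.round(1),r)
E
python3 b.py w3
```

```text
[ 0.4442 -0.2169  0.1832] yaw y-axis -30.08 9.725 0.07677773585257583
1321 [430.4  76.1] (array([ 628.2, -218.1]), array([46.4, 33.3]), -30.0)
1474 [196.6  98.4] (array([ 426.7, -123.6]), array([55.9, 25. ]), 32.0)
1172 [259.8 172.1] (array([ 444. , -218.1]), array([54.9, 24.8]), -30.1)
```

View pics/w3.png

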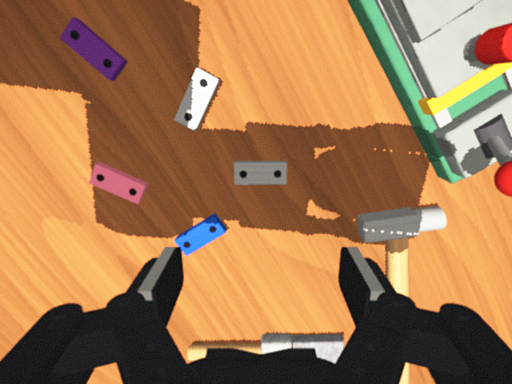

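Request:
carry_out:
  rows:
    - [[0, -0.1, -5, 0, 0, 0, 0.8], [0, 0, -5, 0, 0, 0, 0.8], [0, 0, -4.5, 0, 0, 0, 0.8], [0, 0, -2.4, 0, 0, 0, 0.8], [0, 0, -1, 0, 0, 0, 0.8]]

```text
t: 10.4
ee_pos: [0.4433, -0.2177, 0.003]
eef_rot: [[0.502, 0.865, -0.002], [0.865, -0.502, 0.001], [0.0, -0.002, -1.0]]
ft_force: [-0.0, 0.7, -0.6]
grip_width: 0.0767
```

Request:
carry_out:
  rows:
    - [[0, 0, 0, 0, 0, 0, 0.8], [0, 0, 0, 0, 0, 0, -1], [0, 0, 0, 0, 0, 0, -1], [0, 0, 0, 0, 0, 0, -1], [0, 0, 0, 0, 0, 0, -1]]

```text
t: 11.02
ee_pos: [0.4444, -0.2185, 0.0059]
eef_rot: [[0.502, 0.865, 0.002], [0.865, -0.502, -0.001], [-0.0, 0.003, -1.0]]
ft_force: [-1.6, 0.6, 5.7]
grip_width: 0.0538
```

Request:
carry_out:
  rows:
    - [[0, 0, 0, 0, 0, 0, -1], [0, 0, 0, 0, 0, 0, -1], [0, 0, 2, 0, 0, 0, -1], [0, 0, 4, 0, 0, 0, -1], [0, 0, 4, 0, 0, 0, -1]]

```text
t: 11.65
ee_pos: [0.4438, -0.218, 0.1062]
eef_rot: [[0.502, 0.865, 0.001], [0.865, -0.502, -0.001], [-0.0, 0.001, -1.0]]
ft_force: [0.4, -0.8, -0.5]
grip_width: 0.0535
```

Request:
carry_out:
  rows:
    - [[3.94, 2.73, 2, 0, 0, 6.8, -1], [3.94, 2.73, 2, 0, 0, 6.8, -1], [3.94, 2.73, 0, 0, 0, 6.8, -1], [3.94, 2.73, 0, 0, 0, 6.8, -1], [3.94, 2.73, 0, 0, 0, 6.8, -1]]

```text
t: 12.28
ee_pos: [0.642, -0.0805, 0.1454]
eef_rot: [[-0.072, 0.997, 0.001], [0.997, 0.072, -0.0], [-0.001, 0.001, -1.0]]
ft_force: [0.3, -0.6, -2.0]
grip_width: 0.0536
```

Request:
carry_out:
  rows:
    - [[0, 0, -1, 0, 0, 0, -1], [0, 0, -1, 0, 0, 0, -1], [0, 0, 0, 0, 0, 0, -1], [0, 0, 0, 0, 0, 0, -1], [0, 0, 0, 0, 0, 0, -1]]

```text
t: 12.9
ee_pos: [0.6408, -0.0822, 0.125]
eef_rot: [[-0.067, 0.998, 0.001], [0.998, 0.067, -0.0], [-0.0, 0.001, -1.0]]
ft_force: [0.5, -0.9, -1.5]
grip_width: 0.054
```

```bash
cat > rib.py <<'E'
from h import *
import sys
s,im=shot("wrist",sys.argv[1]); print(s["ee_pos"].round(4),"yaw y-axis",np.degrees(np.arctan2(s["eef_rot"][1,1],s["eef_rot"][0,1])).round(2),s["t"],s["grip_width"],s["ft_force"].round(1))
c=cam("wrist",s); h,S,v=hsv(im)
for a,ce,co,m in blobs((h>20)&(h<32)&(S>140)&(v>90),60,(150,0,380,330)): print(a,ce.round(1),rect(c,co,.062))
E
python3 rib.py w4
```

```text
[ 0.6408 -0.0822  0.125 ] yaw y-axis 3.82 12.9 0.05399071198472986 [ 0.5 -0.9 -1.5]
1011 [259.7 133.7] (array([637.5, -29.8]), array([79. ,  5.9]), 4.3)
561 [277.7 183.9] (array([649.5, -63.4]), array([59.6,  5.8]), 3.8)
```

View pics/w4.png

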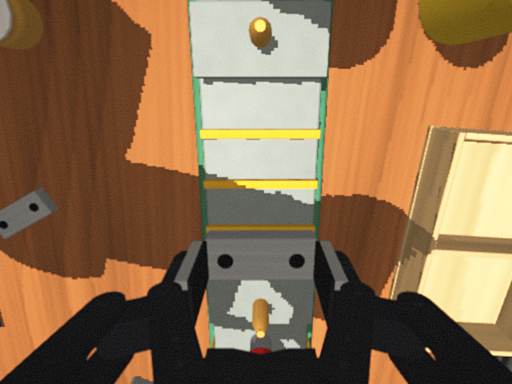

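Request:
carry_out:
  rows:
    - [[0, 0.05, -2.5, 0, 0, 0, -1], [0, 0, -2.5, 0, 0, 0, -1], [0, 0, -0.8, 0, 0, 0, -1], [0, 0, -0.3, 0, 0, 0, -1], [0, 0, 0, 0, 0, 0, -1]]

```text
t: 13.58
ee_pos: [0.6413, -0.0812, 0.0642]
eef_rot: [[-0.068, 0.998, 0.001], [0.998, 0.068, -0.0], [-0.0, 0.001, -1.0]]
ft_force: [0.8, -0.2, -0.6]
grip_width: 0.0537
```

Request:
carry_out:
  rows:
    - [[0, 0, 0, 0, 0, 0, -1], [0, 0, 0, 0, 0, 0, -1], [0, 0, -0.1, 0, 0, 0, 0.5], [0, 0, 0, 0, 0, 0, 0.5], [0, 0, 0, 0, 0, 0, 0.5]]

```text
t: 14.2
ee_pos: [0.6409, -0.0811, 0.0625]
eef_rot: [[-0.068, 0.998, 0.0], [0.998, 0.068, -0.0], [-0.0, 0.0, -1.0]]
ft_force: [-0.7, -0.7, 0.3]
grip_width: 0.064
```

Request:
carry_out:
  rows:
    - [[0, 0, 0, 0, 0, 0, 0.8], [0, 0, 3, 0, 0, 0, 0.8], [0, 0, 4, 0, 0, 0, 0.8], [0, 0, 4, 0, 0, 0, 0.8], [0, 0, 0, 0, 0, 0, 0.8]]

```text
t: 14.82
ee_pos: [0.6427, -0.0814, 0.1764]
eef_rot: [[-0.068, 0.998, 0.008], [0.998, 0.068, -0.002], [-0.002, 0.007, -1.0]]
ft_force: [-0.3, -1.1, 0.8]
grip_width: 0.0767
```

```bash
python3 rib.py w5;python3 b.py w5b
```

```text
[ 0.6427 -0.0814  0.1764] yaw y-axis 3.88 14.825 0.07673913471511712 [-0.3 -1.1  0.8]
679 [256.7 126. ] (array([637.4, -29.7]), array([79.2,  4.8]), 3.8)
455 [265.6 167.3] (array([644.2, -63.6]), array([69.8,  5.2]), 3.8)
190 [287.5 318. ] (array([ 678.7, -213.5]), array([28.1, 19.6]), 3.4)
182 [227.9 318.6] (array([ 621.5, -219.4]), array([28.2, 14.7]), 3.5)
[ 0.6415 -0.0812  0.174 ] yaw y-axis 3.88 14.875 0.0765596047055192
```

View pics/w5.png

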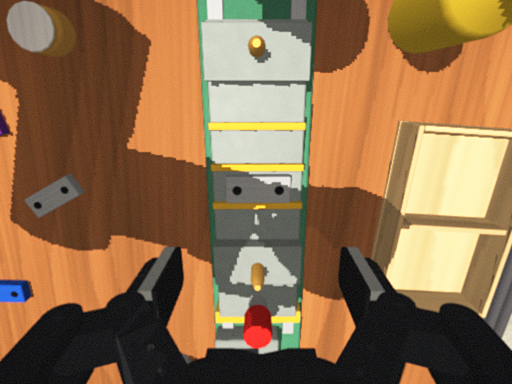

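Request:
carry_out:
  rows:
    - [[-4.3, -0.82, 0, 0, 0, 5.7, 0.8], [-4.3, -0.82, 0, 0, 0, 5.7, 0.8], [-4.3, -0.82, 0, 0, 0, 5.7, 0.8], [-4.3, -0.82, 0, 0, 0, 5.7, 0.8], [-4.25, -0.82, 0, 0, 0, 5.7, 0.8]]

```text
t: 15.55
ee_pos: [0.4241, -0.1218, 0.1709]
eef_rot: [[-0.539, 0.843, -0.003], [0.843, 0.539, 0.001], [0.002, -0.002, -1.0]]
ft_force: [-1.0, -0.2, 0.7]
grip_width: 0.0766
```

Request:
carry_out:
  rows:
    - [[0, 0, 0, 0, 0, 0, 0.8], [0, 0, 0, 0, 0, 0, 0.8], [0, 0, 0, 0, 0, 0, 0.8], [0, 0, 0, 0, 0, 0, 0.8], [0, 0, 0, 0, 0, 0, 0.8]]

```text
t: 16.18
ee_pos: [0.4266, -0.1219, 0.1721]
eef_rot: [[-0.536, 0.844, -0.0], [0.844, 0.536, 0.0], [0.0, -0.0, -1.0]]
ft_force: [-0.8, 0.1, -0.2]
grip_width: 0.0769
```

```bash
python3 b.py w6
```

```text
[ 0.4266 -0.1219  0.1721] yaw y-axis 32.4 16.175 0.07692180705284254
1234 [259.1 172.4] (array([ 424.9, -121.8]), array([54.7, 23.9]), 32.4)
```

View pics/w6.png

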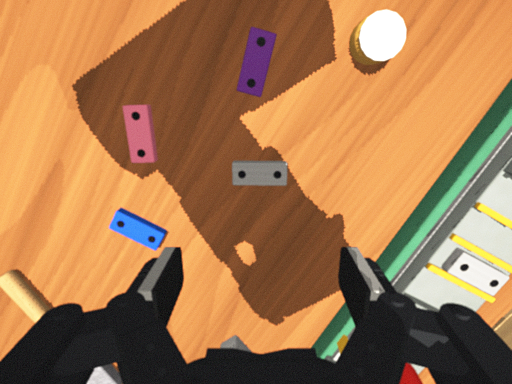

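Request:
carry_out:
  rows:
    - [[-0.1, 0, -5, 0, 0, 0, 0.8], [0, 0, -5, 0, 0, 0, 0.8], [0, 0, -4, 0, 0, 0, 0.8], [0, 0, -2, 0, 0, 0, 0.8], [0, 0, -0.7, 0, 0, 0, 0.8]]

```text
t: 16.85
ee_pos: [0.4249, -0.1218, 0.0042]
eef_rot: [[-0.536, 0.845, -0.002], [0.845, 0.536, 0.001], [0.002, -0.001, -1.0]]
ft_force: [-0.1, 0.4, -0.5]
grip_width: 0.0771
```

Request:
carry_out:
  rows:
    - [[0, 0, 0, 0, 0, 0, 0.8], [0, 0, 0, 0, 0, 0, -1], [0, 0, 0, 0, 0, 0, -1], [0, 0, 0, 0, 0, 0, -1], [0, 0, 0, 0, 0, 0, -1]]

```text
t: 17.48
ee_pos: [0.426, -0.1224, 0.0068]
eef_rot: [[-0.536, 0.844, 0.002], [0.844, 0.536, -0.001], [-0.002, 0.001, -1.0]]
ft_force: [-1.5, 1.3, 7.4]
grip_width: 0.0532
```

Request:
carry_out:
  rows:
    - [[0, 0, 0, 0, 0, 0, -1], [0, 0, 0, 0, 0, 0, -1], [0, 0, 3, 0, 0, 0, -1], [0, 0, 5, 0, 0, 0, -1], [0, 0, 5, 0, 0, 0, -1]]

```text
t: 18.1
ee_pos: [0.4251, -0.1219, 0.1374]
eef_rot: [[-0.536, 0.845, 0.001], [0.845, 0.536, -0.0], [-0.001, 0.0, -1.0]]
ft_force: [0.3, -0.3, -1.1]
grip_width: 0.0532
```

Request:
carry_out:
  rows:
    - [[4.27, 1.5, 0, 0, 0, -5.7, -1], [4.27, 1.5, 0, 0, 0, -5.7, -1], [4.27, 1.5, 0, 0, 0, -5.7, -1], [4.27, 1.5, 0, 0, 0, -5.7, -1], [4.27, 1.5, 0, 0, 0, -5.7, -1]]

```text
t: 18.73
ee_pos: [0.64, -0.0464, 0.1361]
eef_rot: [[-0.065, 0.998, 0.001], [0.998, 0.065, -0.0], [-0.0, 0.001, -1.0]]
ft_force: [-0.3, -0.5, -0.3]
grip_width: 0.0531
```

Request:
carry_out:
  rows:
    - [[0, 0, -1, 0, 0, 0, -1], [0, 0, 0, 0, 0, 0, -1], [0, 0, 0, 0, 0, 0, -1], [0, 0, 0, 0, 0, 0, -1], [0, 0, 0, 0, 0, 0, -1]]

```text
t: 19.35
ee_pos: [0.6387, -0.0474, 0.1259]
eef_rot: [[-0.067, 0.998, 0.001], [0.998, 0.067, -0.0], [-0.0, 0.001, -1.0]]
ft_force: [-0.3, -0.2, -0.6]
grip_width: 0.053
```

```bash
python3 rib.py w7
```

```text
[ 0.6387 -0.0474  0.1259] yaw y-axis 3.86 19.35 0.053026362958174096 [-0.3 -0.2 -0.6]
875 [261.7 183.4] (array([637. , -28.9]), array([79.3,  5.8]), 3.8)
```

View pics/w7.png

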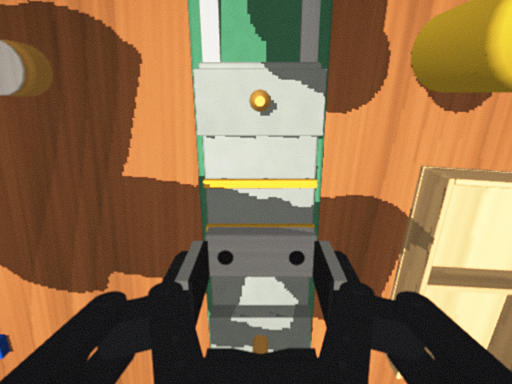

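Request:
carry_out:
  rows:
    - [[0, 0.08, -2.5, 0, 0, 0, -1], [0, 0, -2.5, 0, 0, 0, -1], [0, 0, -0.8, 0, 0, 0, -1], [0, 0, -0.3, 0, 0, 0, -1], [0, 0, 0, 0, 0, 0, -1]]

```text
t: 20.02
ee_pos: [0.6393, -0.0464, 0.0651]
eef_rot: [[-0.068, 0.998, 0.001], [0.998, 0.068, -0.0], [-0.0, 0.001, -1.0]]
ft_force: [0.1, 1.0, -1.9]
grip_width: 0.0534
```

Request:
carry_out:
  rows:
    - [[0, 0, 0, 0, 0, 0, -1], [0, 0, 0, 0, 0, 0, -1], [0, 0, -0.15, 0, 0, 0, 0.5], [0, 0, 0, 0, 0, 0, 0.5], [0, 0, 0, 0, 0, 0, 0.5]]

```text
t: 20.65
ee_pos: [0.6389, -0.0463, 0.0629]
eef_rot: [[-0.068, 0.998, 0.0], [0.998, 0.068, -0.0], [-0.0, 0.0, -1.0]]
ft_force: [0.3, 0.5, -0.5]
grip_width: 0.0642
```

Request:
carry_out:
  rows:
    - [[0, 0, 0, 0, 0, 0, 0.8], [0, 0, 3, 0, 0, 0, 0.8], [0, 0, 4, 0, 0, 0, 0.8], [0, 0, 4, 0, 0, 0, 0.8], [0, 0, 0, 0, 0, 0, 0.8]]

```text
t: 21.28
ee_pos: [0.6407, -0.0466, 0.1769]
eef_rot: [[-0.068, 0.998, 0.008], [0.998, 0.068, -0.001], [-0.002, 0.008, -1.0]]
ft_force: [0.5, -0.0, -0.2]
grip_width: 0.0767
```

```bash
python3 rib.py w8; python3 -c "
from h import *
shot('scene','s8');shot('top','t8')"
```

```text
[ 0.6407 -0.0466  0.1769] yaw y-axis 3.89 21.275 0.07673647649902782 [ 0.5 -0.  -0.2]
631 [256.7 167.1] (array([637.5, -29.1]), array([79.5,  5.2]), 3.7)
```

View pics/w8.png

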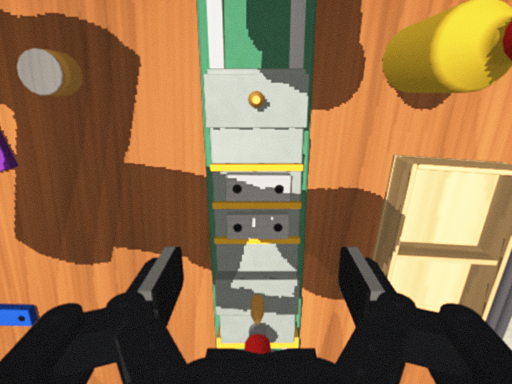

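View pics/s8.png

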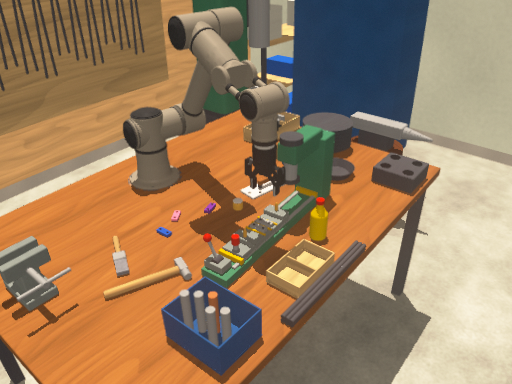

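View pics/t8.png

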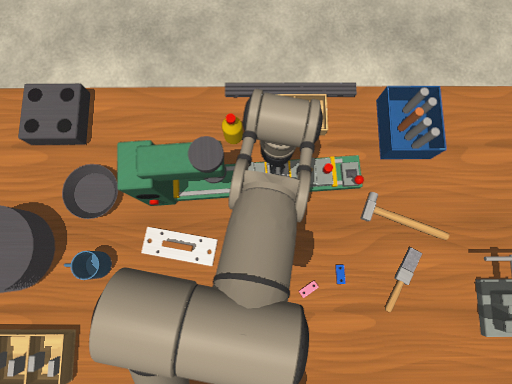

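Request:
carry_out:
  rows:
    - [[-4.2, 0, 0, 0, 0, 0, 0.8], [-4.2, 0, 0, 0, 0, 0, 0.8], [-4.2, 0, 0, 0, 0, -2, 0.3], [-4.2, 2, 0, 0, 0, -2, 0], [-4, 4, 0, 0, 0, -2, 0]]

```text
t: 22.05
ee_pos: [0.4287, 0.0137, 0.1715]
eef_rot: [[0.041, 0.999, -0.003], [0.999, -0.041, 0.0], [0.0, -0.003, -1.0]]
ft_force: [0.6, 1.0, 0.5]
grip_width: 0.0424
```

Request:
carry_out:
  rows:
    - [[0, 5, 0, 0, 0, -2, 0], [0, 5, 0, 0, 0, -2, 0], [0, 5, 0, 0, 0, -2, 0], [0, 5, 0, 0, 0, -2.4, 0], [0, 2, 0, 0, 0, 0, 0]]

```text
t: 22.68
ee_pos: [0.4296, 0.2359, 0.1714]
eef_rot: [[0.18, 0.984, -0.002], [0.984, -0.18, -0.001], [-0.001, -0.002, -1.0]]
ft_force: [0.7, 0.1, 0.1]
grip_width: 0.0427
```

Request:
carry_out:
  rows:
    - [[0, 0, 0, 0, 0, 0, 0], [0, 0, 0, 0, 0, 0, 0], [0, 0, 0, 0, 0, 0, 0], [0, 0, 0, 0, 0, 0, 0], [0, 0, 0, 0, 0, 0, 0]]

```text
t: 23.3
ee_pos: [0.4309, 0.2333, 0.1729]
eef_rot: [[0.183, 0.983, 0.0], [0.983, -0.183, -0.0], [-0.0, 0.0, -1.0]]
ft_force: [-1.1, 0.4, -0.1]
grip_width: 0.0427
```

```bash
cat > pl.py <<'E'
from h import *
import sys
s,im=shot("wrist",sys.argv[1]); print(s["ee_pos"].round(4),"yaw y-axis",np.degrees(np.arctan2(s["eef_rot"][1,1],s["eef_rot"][0,1])).round(2),s["t"],s["grip_width"])
c=cam("wrist",s); h,S,v=hsv(im)
for a,ce,co,m in blobs((S<50)&(v>150),3000): print(a,ce.round(1),rect(c,co,.008),co.min(0),co.max(0))
shot("top",sys.argv[1]+"t")
E
python3 pl.py w9
```

```text
[0.4309 0.2333 0.1729] yaw y-axis -10.57 23.3 0.04273897267185317
10698 [257.1 137.3] (array([433. , 238.6]), array([201. ,  80.1]), 79.6) [217  61] [304 255]
```

View pics/w9.png

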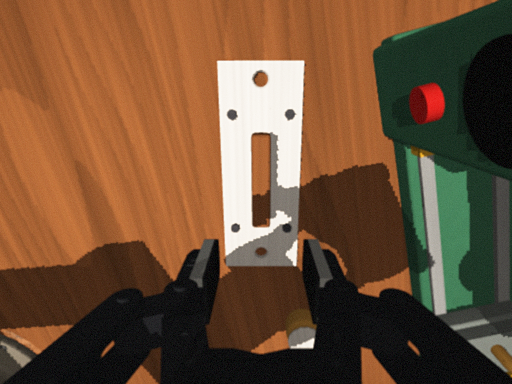

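Run:
```python
from h import *
s=state(); c=cam("wrist",s)
im=cv2.imread("pics/w9.png")[:,:,::-1]; 
h,S,v=hsv(im)
X=ray(c,[(260.5,78.5),(261,252)],.008); print(X.round(4),X.mean(0).round(4),np.linalg.norm(X[0]-X[1]),np.degrees(np.arctan2(*(X[0]-X[1])[[1,0]])))
for a,ce,co,m in blobs((S>120)&(h<20),150,(240,125,285,235)): print(a,ce,ray(c,ce[None],.044).round(4),rect(c,co,.044))
g=cv2.imread("pics/w9.png")[50:270,200:320]; cv2.imwrite("pics/c9.png",cv2.resize(g,None,fx=2.7,fy=2.7,interpolation=cv2.INTER_CUBIC))
```

```text
[[0.4483 0.3227 0.008 ]
 [0.4154 0.1436 0.008 ]] [0.4319 0.2332 0.008 ] 0.18203897417522835 79.59419214563341
1653 [260.73139746 178.62734422] [[0.4325 0.2372 0.044 ]] (array([432.2, 234.2]), array([88.2, 16.5]), 78.9)
```

View pics/c9.png

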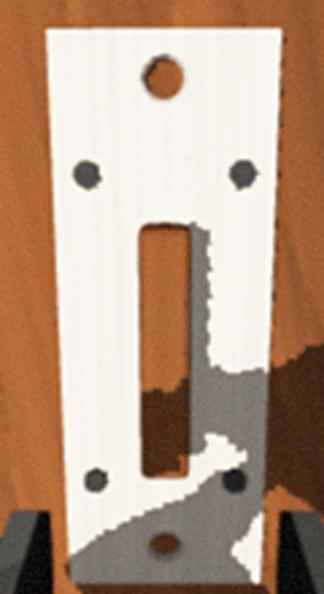

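Request:
carry_out:
  rows:
    - [[0.1, 0.05, -5, 0, 0, 0, 0], [0, 0, -5, 0, 0, 0, 0], [0, 0, -3.5, 0, 0, 0, 0], [0, 0, -1.5, 0, 0, 0, 0], [0, 0, -0.7, 0, 0, 0, 0]]

```text
t: 24.02
ee_pos: [0.4321, 0.2343, 0.0157]
eef_rot: [[0.183, 0.983, 0.0], [0.983, -0.183, 0.0], [0.0, 0.0, -1.0]]
ft_force: [0.5, -0.1, -0.3]
grip_width: 0.0429
```

Request:
carry_out:
  rows:
    - [[0, 0, 0, 0, 0, 0, 0], [0, 0, 0, 0, 0, 0, 0], [0, 0, 0, 0, 0, 0, -1], [0, 0, 0, 0, 0, 0, -1], [0, 0, 0, 0, 0, 0, -1]]
  newtons: 90

```text
t: 24.65
ee_pos: [0.4319, 0.2344, 0.0168]
eef_rot: [[0.182, 0.983, 0.001], [0.983, -0.182, 0.0], [0.0, 0.001, -1.0]]
ft_force: [-2.0, -0.0, 6.5]
grip_width: 0.0168
```

Request:
carry_out:
  rows:
    - [[0, 0, 0, 0, 0, 0, -1], [0, 0, 0, 0, 0, 0, -1], [0, 0, 0, 0, 0, 0, -1], [0, 0, 0, 0, 0, 0, -1], [0, 0, 0, 0, 0, 0, -1]]

```text
t: 25.28
ee_pos: [0.4319, 0.2344, 0.0168]
eef_rot: [[0.182, 0.983, 0.001], [0.983, -0.182, 0.0], [0.0, 0.001, -1.0]]
ft_force: [-1.9, 0.4, 7.3]
grip_width: 0.0166
```

Request:
carry_out:
  rows:
    - [[0, 0, 1, 0, 0, 0, -1], [0, 0, 2, 0, 0, 0, -1], [0, 0, 4, 0, 0, 0, -1], [0, 0, 4, 0, 0, 0, -1], [0, 0, 2, 0, 0, 0, -1]]

```text
t: 25.9
ee_pos: [0.4322, 0.2344, 0.1481]
eef_rot: [[0.183, 0.983, 0.003], [0.983, -0.183, 0.001], [0.001, 0.002, -1.0]]
ft_force: [0.4, 0.0, -6.2]
grip_width: 0.0163
```

Run:
```python
from h import *
s,im=shot("wrist","w10"); print(s["ee_pos"],s["grip_width"],s["ft_force"],s["torque"])
shot("scene","s10")
```

```text
[0.43219363 0.23442375 0.14814407] 0.016268155143790514 [ 0.3875232   0.0431652  -6.15433987] [-0.01701796 -0.05946036  0.0489733 ]
```

View pics/w10.png

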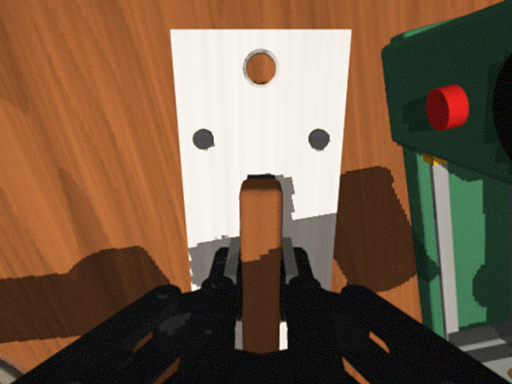

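View pics/s10.png

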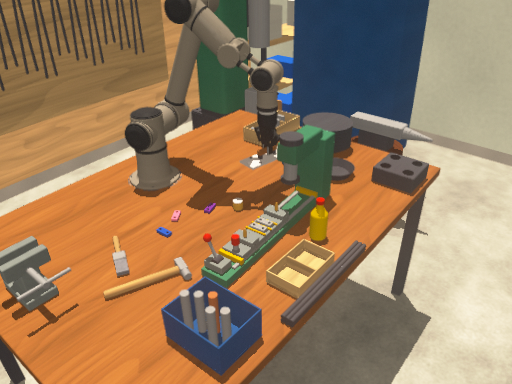

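Request:
carry_out:
  rows:
    - [[0, -3, 0, 0, 0, 1.4, -1], [0, -5, 0, 0, 0, 3, -1], [0, -5.5, 0, 0, 0, 3, -1], [0, -5.5, 0, 0, 0, 3, -1], [0, -5.5, 0, 0, 0, 3, -1]]

```text
t: 26.62
ee_pos: [0.4308, -0.0122, 0.1448]
eef_rot: [[-0.052, 0.999, -0.002], [0.999, 0.052, 0.0], [0.001, -0.002, -1.0]]
ft_force: [0.8, -0.5, -4.7]
grip_width: 0.0169
```

Request:
carry_out:
  rows:
    - [[1, -4, 0, 0, 0, 1, -1], [3, -1.4, 0, 0, 0, 0, -1], [4, 0, 0, 0, 0, 0, -1], [4, 0, 0, 0, 0, 0, -1], [4, 0, 0, 0, 0, 0, -1]]

```text
t: 27.25
ee_pos: [0.592, -0.0647, 0.1439]
eef_rot: [[-0.067, 0.998, -0.003], [0.998, 0.067, 0.001], [0.001, -0.003, -1.0]]
ft_force: [0.5, -0.8, -4.7]
grip_width: 0.0165
```

Request:
carry_out:
  rows:
    - [[3, 0, 0, 0, 0, 0, -1], [1.7, 0, 0, 0, 0, 0, -1], [0, 0, 0, 0, 0, 0, -1], [0, 0, 0, 0, 0, 0, -1], [0, 0, 0, 0, 0, 0, -1]]

```text
t: 27.88
ee_pos: [0.6379, -0.0647, 0.1456]
eef_rot: [[-0.068, 0.998, -0.001], [0.998, 0.068, 0.0], [0.0, -0.001, -1.0]]
ft_force: [-0.0, 0.2, -5.0]
grip_width: 0.0164
```

Run:
```python
from h import *
s,im=shot("wrist","w11"); print(s["ee_pos"],s["eef_rot"].round(4),s["grip_width"],s["ft_force"],s["torque"])
shot("scene","s11")
```

```text
[ 0.63793743 -0.06473739  0.14558814] [[-6.750e-02  9.977e-01 -1.000e-03]
 [ 9.977e-01  6.750e-02  1.000e-04]
 [ 2.000e-04 -1.000e-03 -1.000e+00]] 0.01636308696723055 [-0.00505182  0.2392488  -5.04034085] [0.00853563 0.01483907 0.03106832]
```

View pics/w11.png

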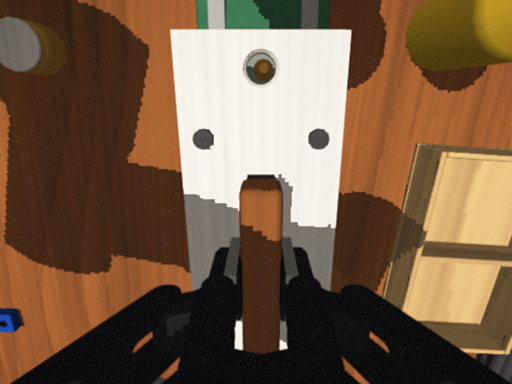

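View pics/s11.png

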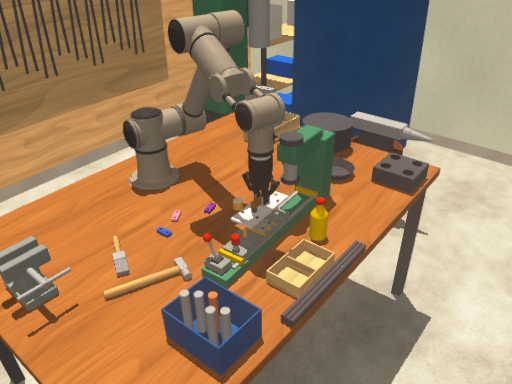

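Run:
```python
from h import *
s=state(); c=cam("wrist",s)
im=cv2.imread("pics/w11.png")
cv2.imwrite("pics/c11.png",cv2.resize(im[35:100,225:297],None,fx=8,fy=8,interpolation=cv2.INTER_CUBIC))
```

```text
(no output)
```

View pics/c11.png

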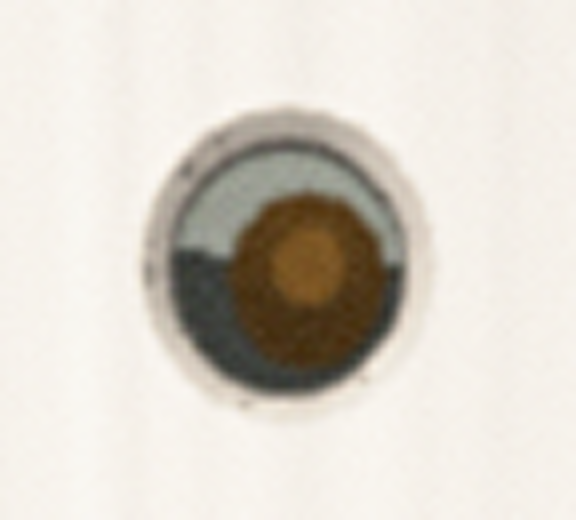

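Run:
```python
from h import *
s=state(); c=cam("wrist",s); u=np.array([-.0674,.9977,0]);ux=np.array([.9977,.0674,0])
p=ray(c,[(263.4,67.9)],.102)[0]; zt=s["ee_pos"][2]-.0168
h1=ray(c,[(261.1,67.6)],zt+.008)[0]; h2=ray(c,[(260.9,68.4)],zt)[0]
print(p,h1,h2,"d",(p-h1)@ux,(p-h1)@u,(p-h2)@ux,(p-h2)@u, s["ee_pos"])
print("hole rel tcp",(h1-s["ee_pos"])@ux,(h1-s["ee_pos"])@u)
for n in("scene",):
  im=cv2.imread("pics/s11.png"); cv2.imwrite("pics/c11s.png",cv2.resize(im[170:280,200:330],None,fx=5,fy=5,interpolation=cv2.INTER_CUBIC))
```

```text
[0.63428146 0.02675332 0.102     ] [0.63308055 0.02439819 0.13716914] [0.63298793 0.02458851 0.12916914] d 0.0013568865611787485 0.0022687768281009144 0.0014364704821396958 0.002072654169729081 [ 0.63830894 -0.06479565  0.14596914]
hole rel tcp 0.0007952966458099199 0.08934108796329858
```

View pics/c11s.png

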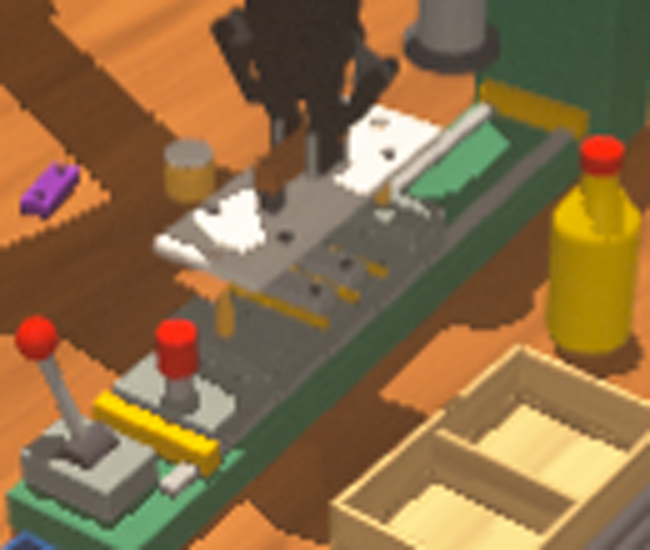

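Request:
carry_out:
  rows:
    - [[0.13, 0.2, -1, 0, 0, 0, -1], [0, 0, -1, 0, 0, 0, -1], [0, 0, -0.2, 0, 0, 0, -1], [0, 0, 0, 0, 0, 0, -1], [0, 0, 0, 0, 0, 0, -1]]

```text
t: 28.6
ee_pos: [0.6403, -0.0628, 0.1241]
eef_rot: [[-0.068, 0.998, 0.001], [0.998, 0.068, -0.0], [-0.0, 0.001, -1.0]]
ft_force: [-0.4, 0.1, -4.9]
grip_width: 0.0164
```

Run:
```python
from h import *
s,im=shot("wrist","w12"); print(s["ee_pos"],s["grip_width"],s["ft_force"])
im=im[:,:,::-1]
cv2.imwrite("pics/c12.png",cv2.resize(im[35:100,225:297],None,fx=8,fy=8,interpolation=cv2.INTER_CUBIC))
```

```text
[ 0.64032427 -0.06279688  0.12410476] 0.01644343034193554 [-0.36634053  0.08655284 -4.93277456]
```

View pics/c12.png

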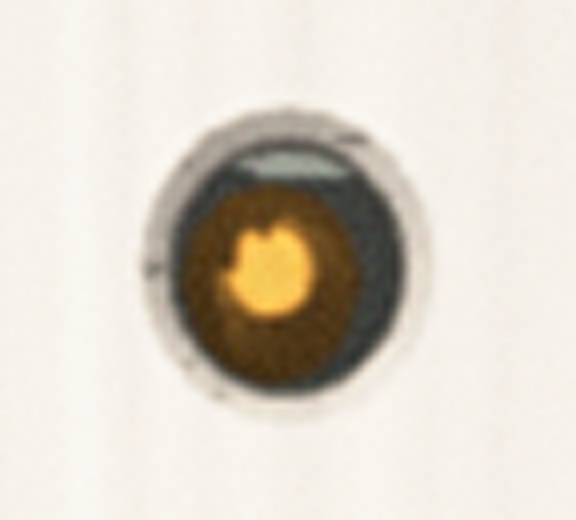

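Request:
carry_out:
  rows:
    - [[-0.08, 0, 0, 0, 0, 0, -1], [0, 0, -0.8, 0, 0, 0, -1], [0, 0, -0.6, 0, 0, 0, -1], [0, 0, -0.4, 0, 0, 0, -1], [0, 0, 0, 0, 0, 0, -1]]

```text
t: 29.28
ee_pos: [0.639, -0.0627, 0.1052]
eef_rot: [[-0.068, 0.998, -0.001], [0.998, 0.068, 0.0], [0.0, -0.001, -1.0]]
ft_force: [-0.1, -0.0, -5.0]
grip_width: 0.0165
```

Request:
carry_out:
  rows:
    - [[0, 0, -0.5, 0, 0, 0, -1], [0, 0, -0.5, 0, 0, 0, -1], [0, 0, 0, 0, 0, 0, -1], [0, 0, 0, 0, 0, 0, -1], [0, 0, 0, 0, 0, 0, -1]]

```text
t: 29.9
ee_pos: [0.6394, -0.0628, 0.096]
eef_rot: [[-0.068, 0.998, 0.0], [0.998, 0.068, -0.0], [-0.0, 0.0, -1.0]]
ft_force: [-0.5, -0.0, -5.7]
grip_width: 0.0169
```

Request:
carry_out:
  rows:
    - [[0, 0, -0.4, 0, 0, 0, -1], [0, 0, -0.3, 0, 0, 0, -1], [0, 0, -0.2, 0, 0, 0, -1], [0, 0, 0, 0, 0, 0, -1], [0, 0, 0, 0, 0, 0, -1]]

```text
t: 30.52
ee_pos: [0.6392, -0.0627, 0.0888]
eef_rot: [[-0.068, 0.998, 0.001], [0.998, 0.068, -0.0], [-0.0, 0.001, -1.0]]
ft_force: [-6.2, 0.3, 8.2]
grip_width: 0.0164
```

Request:
carry_out:
  rows:
    - [[0, 0, -0.2, 0, 0, 0, -1], [0, 0, 0, 0, 0, 0, -1], [0, 0, 0, 0, 0, 0, -1], [0, 0, 0, 0, 0, 0, -1], [0, 0, 0, 0, 0, 0, -1]]

```text
t: 31.15
ee_pos: [0.6392, -0.0627, 0.0888]
eef_rot: [[-0.068, 0.998, 0.002], [0.998, 0.068, -0.001], [-0.001, 0.002, -1.0]]
ft_force: [-10.3, 1.8, 19.3]
grip_width: 0.0167
```

Request:
carry_out:
  rows:
    - [[-0.15, 0, 0.4, 0, 0, 0, -1], [0, 0, 0, 0, 0, 0, -1], [0, 0, 0, 0, 0, 0, 0], [0, 0, 0, 0, 0, 0, 0], [0, 0, 0, 0, 0, 0, 0]]

```text
t: 31.78
ee_pos: [0.638, -0.0629, 0.0889]
eef_rot: [[-0.068, 0.998, 0.0], [0.998, 0.068, -0.0], [-0.0, 0.0, -1.0]]
ft_force: [-0.6, 0.5, -0.3]
grip_width: 0.0427
```

Request:
carry_out:
  rows:
    - [[0, 0, 2, 0, 0, 0, 0], [0, 0, 4, 0, 0, 0, 0], [0, 0, 2.5, 0, 0, 0, 0], [0, 0, 0, 0, 0, 0, 0], [0, 0, 0, 0, 0, 0, 0]]

```text
t: 32.4
ee_pos: [0.6372, -0.0626, 0.1727]
eef_rot: [[-0.068, 0.998, -0.002], [0.998, 0.068, 0.0], [0.0, -0.002, -1.0]]
ft_force: [-0.9, 0.9, -0.7]
grip_width: 0.0428
```

Run:
```python
from h import *
s,im=shot("wrist","w13"); print(s["ee_pos"],s["grip_width"],s["ft_force"])
s,im=shot("scene","s13"); im=im[:,:,::-1]; cv2.imwrite("pics/c13s.png",cv2.resize(im[150:290,180:340],None,fx=4.2,fy=4.2,interpolation=cv2.INTER_CUBIC))
```

```text
[ 0.63723313 -0.06263428  0.17271494] 0.042790727153115694 [-0.9049267   0.92756979 -0.7207779 ]
```

View pics/w13.png

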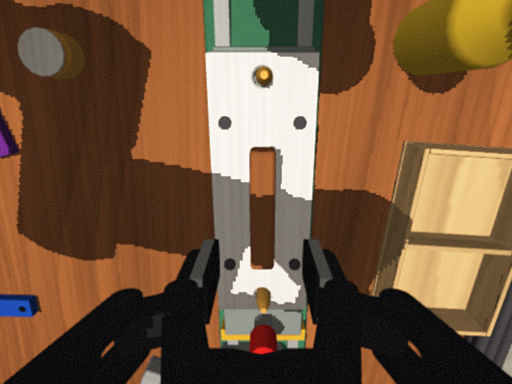

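View pics/c13s.png

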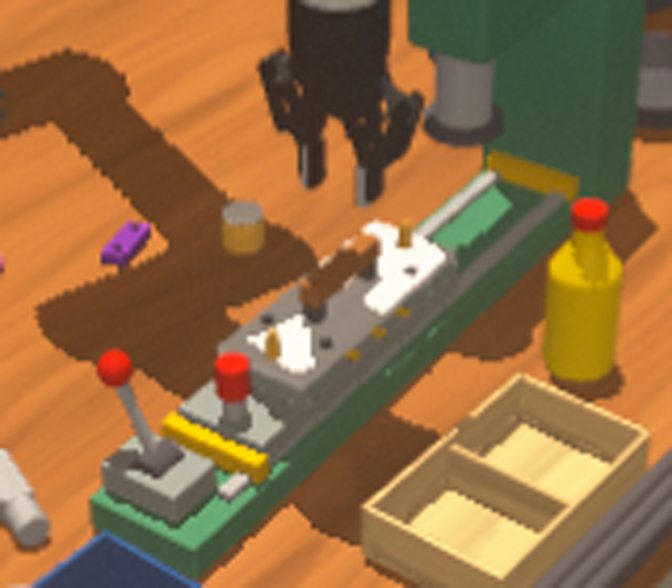

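Request:
carry_out:
  rows:
    - [[0.1, -1, 0.5, 0, 0, -10, 0], [0.1, -1, 0.5, 0, 0, -10, 0.5], [0.1, -1, 0, 0, 0, -10, 1], [0.1, -1, 0, 0, 0, -10, 1], [0.1, -1, 0, 0, 0, -10, 1]]

```text
t: 33.12
ee_pos: [0.6424, -0.113, 0.1824]
eef_rot: [[0.725, 0.689, -0.002], [0.689, -0.725, 0.001], [-0.001, -0.002, -1.0]]
ft_force: [0.2, 0.8, -0.8]
grip_width: 0.0857
```

Request:
carry_out:
  rows:
    - [[0.1, -1, 0, 0, 0, -10, 1], [0.1, -1, 0, 0, 0, -10, 1], [0.1, -1, 0, 0, 0, -10, 1], [0.1, -1, 0, 0, 0, -10, 1], [0.1, -1, 0, 0, 0, -10, 1]]

```text
t: 33.75
ee_pos: [0.6474, -0.1629, 0.1824]
eef_rot: [[0.994, -0.112, -0.002], [-0.112, -0.994, 0.001], [-0.002, -0.0, -1.0]]
ft_force: [0.1, 0.9, -0.5]
grip_width: 0.0849
```

Request:
carry_out:
  rows:
    - [[0.1, -1, 0, 0, 0, -10, 1], [0.1, -1, 0, 0, 0, -10, 1], [0, -1, 0, 0, 0, -10, 1], [0, -1, 0, 0, 0, -10, 1], [0, -0.2, 0, 0, 0, -10, 1]]

```text
t: 34.38
ee_pos: [0.6493, -0.2053, 0.1822]
eef_rot: [[0.552, -0.834, -0.002], [-0.834, -0.552, 0.001], [-0.002, 0.001, -1.0]]
ft_force: [0.1, 0.2, -0.7]
grip_width: 0.0851
```

Request:
carry_out:
  rows:
    - [[0, 0, 0, 0, 0, -10, 1], [0, 0, 0, 0, 0, -10, 1], [0, 0, 0, 0, 0, 0, 1], [0, 0, 0, 0, 0, 0, 1], [0, 0, 0, 0, 0, 0, 1]]

```text
t: 35.0
ee_pos: [0.6497, -0.2047, 0.1835]
eef_rot: [[0.242, -0.97, -0.0], [-0.97, -0.242, 0.0], [-0.0, 0.0, -1.0]]
ft_force: [-0.0, 0.1, 0.4]
grip_width: 0.085
```

Run:
```python
from h import *
s,im=shot("wrist","w14"); print(s["ee_pos"],s["eef_rot"].round(3),s["q"].round(3),s["ft_force"])
c=cam("wrist",s); print(proj(c,[[.6485,-.2035,.104]])); h,S,v=hsv(im)
for a,ce,co,m in blobs(((h<6)|(h>172))&(S>150)&(v>90),60): print(a,ce,ray(c,ce[None],.104).round(4))
```

```text
[ 0.64973768 -0.20470904  0.1835336 ] [[ 0.242 -0.97  -0.   ]
 [-0.97  -0.242  0.   ]
 [-0.     0.    -1.   ]] [-0.418  0.671  1.103 -0.     1.368  2.48 ] [-0.01484531  0.05999847  0.36740416]
[[262.42222912 204.76982204]]
1330 [355.5962406  112.98270677] [[ 0.6021 -0.2853  0.104 ]]
1017 [261.83972468 195.22910521] [[ 0.6508 -0.2109  0.104 ]]
```

View pics/w14.png

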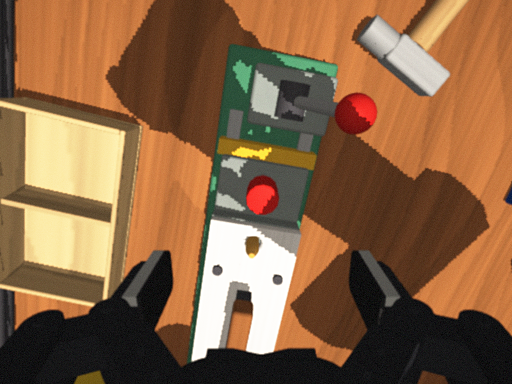

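Request:
carry_out:
  rows:
    - [[-0.1, 0.1, -4, 0, 0, 0, 1], [0, 0, -4, 0, 0, 0, 1], [0, 0, -2, 0, 0, 0, 1], [0, 0, -0.65, 0, 0, 0, 1], [0, 0, 0, 0, 0, 0, 1]]

```text
t: 35.67
ee_pos: [0.649, -0.2038, 0.0776]
eef_rot: [[0.24, -0.971, 0.0], [-0.971, -0.24, -0.0], [0.0, -0.0, -1.0]]
ft_force: [0.3, 0.0, 0.0]
grip_width: 0.0854
```

Request:
carry_out:
  rows:
    - [[0, 0, 0, 0, 0, 0, -1], [0, 0, 0, 0, 0, 0, -1], [0, 0, 0, 0, 0, 0, -1], [0, 0, 0, 0, 0, 0, -1], [0, 0, 0, 0, 0, 0, -1]]
  newtons: 50

```text
t: 36.3
ee_pos: [0.6484, -0.204, 0.078]
eef_rot: [[0.24, -0.971, -0.001], [-0.971, -0.24, -0.0], [0.0, 0.001, -1.0]]
ft_force: [-4.7, -1.1, 5.8]
grip_width: 0.0246
```

Request:
carry_out:
  rows:
    - [[0, 0, 0, 0, 0, 0, -1], [0, 0.5, 0, 0, 0, 0, -1], [-0.07, 1, 0, 0, 0, 0, -1], [-0.07, 1, 0, 0, 0, 0, -1], [-0.07, 1, 0, 0, 0, 0, -1]]

```text
t: 36.92
ee_pos: [0.6461, -0.1698, 0.0781]
eef_rot: [[0.24, -0.971, -0.001], [-0.971, -0.24, -0.002], [0.002, 0.001, -1.0]]
ft_force: [-4.6, -3.2, 4.9]
grip_width: 0.0247
```

Request:
carry_out:
  rows:
    - [[-0.15, 1.4, 0, 0, 0, 0, -1], [-0.1, 1.5, 0, 0, 0, 0, -1], [-0.1, 1.5, 0, 0, 0, 0, -1], [-0.1, 1.5, 0, 0, 0, 0, -1], [-0.1, 1.5, 0, 0, 0, 0, -1]]

```text
t: 37.55
ee_pos: [0.641, -0.0951, 0.078]
eef_rot: [[0.24, -0.971, 0.0], [-0.971, -0.24, -0.001], [0.001, 0.0, -1.0]]
ft_force: [-3.2, -3.5, 5.7]
grip_width: 0.0245
```

Request:
carry_out:
  rows:
    - [[-0.1, 1.4, 0, 0, 0, 0, -1], [-0.1, 1.4, 0, 0, 0, 0, -1], [-0.1, 1.2, 0, 0, 0, 0, -1], [-0.07, 1, 0, 0, 0, 0, -1], [-0.03, 0.5, 0, 0, 0, 0, -1]]

```text
t: 38.17
ee_pos: [0.6373, -0.0395, 0.078]
eef_rot: [[0.24, -0.971, 0.001], [-0.971, -0.24, -0.001], [0.001, -0.0, -1.0]]
ft_force: [-3.4, -4.1, 5.9]
grip_width: 0.0246
```

Run:
```python
from h import *
s,im=shot("scene","s15"); print(s["ee_pos"],s["q"].round(3),s["ft_force"])
im=im[:,:,::-1]; cv2.imwrite("pics/c15s.png",cv2.resize(im[110:290,180:360],None,fx=3.3,fy=3.3,interpolation=cv2.INTER_CUBIC))
```

```text
[ 0.6372962  -0.03946381  0.07801602] [-1.810e-01  6.900e-01  1.378e+00 -1.000e-03  1.073e+00  2.718e+00] [-3.44766444 -4.08214567  5.94573272]
```

View pics/c15s.png

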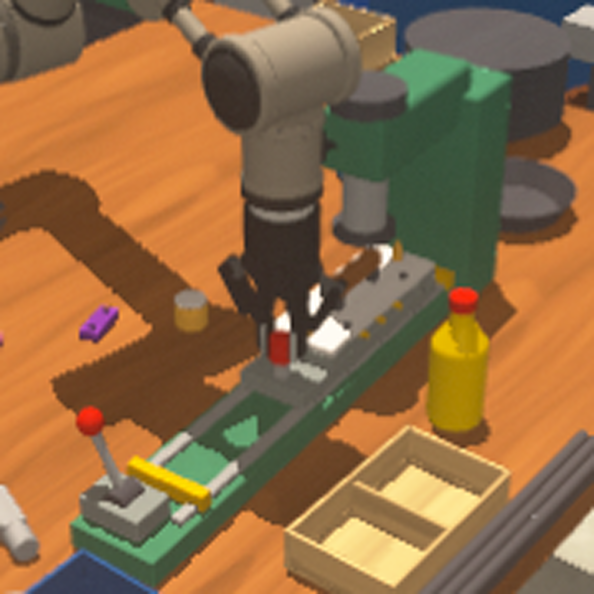

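Request:
carry_out:
  rows:
    - [[-0.03, 0.4, 0, 0, 0, 0, -1], [-0.03, 0.4, 0, 0, 0, 0, -1], [-0.02, 0.3, 0, 0, 0, 0, -1], [-0.02, 0.2, 0, 0, 0, 0, -1], [0, 0, 0, 0, 0, 0, -1]]

```text
t: 38.85
ee_pos: [0.6364, -0.0266, 0.078]
eef_rot: [[0.24, -0.971, 0.001], [-0.971, -0.24, -0.0], [0.001, -0.001, -1.0]]
ft_force: [-2.3, -1.3, 5.5]
grip_width: 0.025
```

Request:
carry_out:
  rows:
    - [[-0.02, 0.3, 0, 0, 0, 0, -1], [-0.02, 0.3, 0, 0, 0, 0, -1], [-0.02, 0.3, 0, 0, 0, 0, -1], [0, 0, 0, 0, 0, 0, -1], [0, 0, 0, 0, 0, 0, -1]]

```text
t: 39.48
ee_pos: [0.6363, -0.0245, 0.078]
eef_rot: [[0.239, -0.971, 0.002], [-0.971, -0.239, -0.009], [0.01, 0.0, -1.0]]
ft_force: [-1.5, -25.2, 2.5]
grip_width: 0.0243
```

Request:
carry_out:
  rows:
    - [[0.03, -0.5, 0, 0, 0, 0, -1], [0, 0, 0, 0, 0, 0, -1], [0, 0, 0, 0, 0, 0, 1], [0, 0, 0, 0, 0, 0, 1], [0, 0, 0, 0, 0, 0, 1]]

```text
t: 40.1
ee_pos: [0.6358, -0.0222, 0.0771]
eef_rot: [[0.24, -0.971, -0.0], [-0.971, -0.24, 0.0], [-0.0, 0.0, -1.0]]
ft_force: [-0.3, -0.5, 0.3]
grip_width: 0.0773
```

Request:
carry_out:
  rows:
    - [[0, 0, 0, 0, 0, 0, 1], [0, 0, 3, 0, 0, 0, 1], [0, 0, 3, 0, 0, 0, 1], [0, -3, 2, 0, 0, 0, 1], [0, -4, 0, 0, 0, 0, 1]]

```text
t: 40.72
ee_pos: [0.6371, -0.0927, 0.1597]
eef_rot: [[0.242, -0.97, 0.004], [-0.97, -0.242, -0.001], [0.002, -0.004, -1.0]]
ft_force: [0.8, -0.6, 0.1]
grip_width: 0.0854
```

Run:
```python
from h import *
s,im=shot("wrist","w16"); print(s["ee_pos"],s["q"].round(3),s["ft_force"])
s,im=shot("scene","s16"); im=im[:,:,::-1]; cv2.imwrite("pics/c16s.png",cv2.resize(im[110:290,180:360],None,fx=3.3,fy=3.3,interpolation=cv2.INTER_CUBIC))
shot("top","t16")
```

```text
[ 0.63705747 -0.09265034  0.15970069] [-0.264  0.615  1.275  0.     1.248  2.634] [ 0.84504076 -0.61535209  0.07314377]
```

View pics/c16s.png

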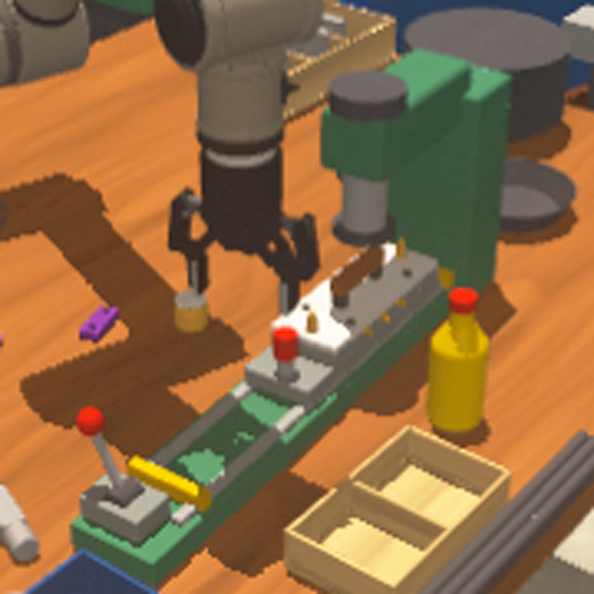

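View pics/w16.png

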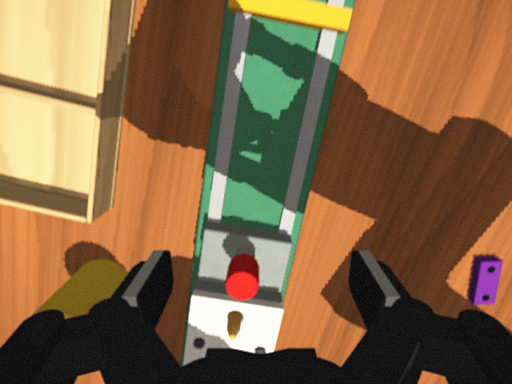

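Request:
carry_out:
  rows:
    - [[-1.5, -3.8, 0.5, 0, 0, -2, -1], [-1.5, -3.8, 0, 0, 0, -2, -1], [-1.5, -3.8, 0, 0, 0, -2, -1], [-1.5, -3.8, 0, 0, 0, -2, -1], [-1.3, -3.9, 0, 0, 0, -2, -1]]

```text
t: 41.5
ee_pos: [0.5626, -0.2836, 0.1621]
eef_rot: [[0.068, -0.998, -0.0], [-0.998, -0.068, 0.001], [-0.001, 0.0, -1.0]]
ft_force: [0.8, 0.0, -0.2]
grip_width: -0.0003
```

Request:
carry_out:
  rows:
    - [[0, 0, 0, 0, 0, 0, -1], [0, 0, 0, 0, 0, 0, -1], [0, 0, 0, 0, 0, 0, -1], [0, 0, 0, 0, 0, 0, -1], [0, 0, 0, 0, 0, 0, -1]]

```text
t: 42.12
ee_pos: [0.5632, -0.2831, 0.1624]
eef_rot: [[0.069, -0.998, -0.0], [-0.998, -0.069, 0.0], [-0.0, 0.0, -1.0]]
ft_force: [-0.0, -0.6, 0.7]
grip_width: -0.0003
```

Run:
```python
from h import *
s,im=shot("wrist","w17"); print(s["ee_pos"],s["eef_rot"].round(3),s["q"].round(3))
cw=cam("wrist",s); h,S,v=hsv(im)
W=[ce for a,ce,co,m in blobs(((h<6)|(h>172))&(S>150)&(v>90),60)]
s,im=shot("scene","s17"); h,S,v=hsv(im); cs=cam("scene")
Q=[ce for a,ce,co,m in blobs(((h<6)|(h>172))&(S>150)&(v>100),8,(190,190,300,260))]
for w in W:
  for q in Q: print(w.round(1),q.round(1),tri(cw,w,cs,q))
```

```text
[ 0.56316764 -0.28313722  0.16235597] [[ 0.069 -0.998 -0.   ]
 [-0.998 -0.069  0.   ]
 [-0.     0.    -1.   ]] [-0.587  0.591  1.312  0.     1.239  2.486]
[190.7 217.2] [265.9 214. ] (array([ 0.66264555, -0.19777709,  0.12578389]), [np.float64(0.09377036925694898), np.float64(0.0937703692569489)])
[190.7 217.2] [206.8 237.4] (array([ 0.60808362, -0.28557687,  0.12452213]), [np.float64(0.0001399001421237009), np.float64(0.00013990014212371434)])
```

View pics/w17.png

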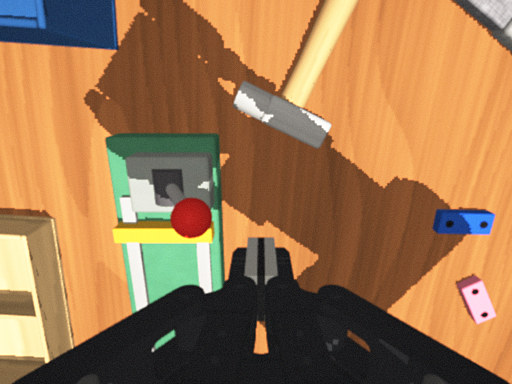

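Request:
carry_out:
  rows:
    - [[0, -0.2, -2.5, 0, 0, 0, -1], [0, 0, -2.3, 0, 0, 0, -1], [1, 0.05, 0, 0, 0, 0, -1], [1.5, 0.1, 0, 0, 0, 0, -1], [1.5, 0.1, 0, 0, 0, 0, -1]]

```text
t: 42.85
ee_pos: [0.6042, -0.2836, 0.116]
eef_rot: [[0.068, -0.998, 0.001], [-0.998, -0.068, -0.001], [0.001, -0.001, -1.0]]
ft_force: [-2.5, -1.1, 0.8]
grip_width: 0.0
```

Request:
carry_out:
  rows:
    - [[1.2, 0.08, 0, 0, 0, 0, -1], [1.2, 0.08, 0, 0, 0, 0, -1], [1.2, 0.08, 0, 0, 0, 0, -1], [1, 0.08, 0, 0, 0, 0, -1], [0, 0, 0, 0, 0, 0, -1]]

```text
t: 43.48
ee_pos: [0.6498, -0.2798, 0.1144]
eef_rot: [[0.068, -0.998, 0.001], [-0.998, -0.068, -0.0], [0.0, -0.001, -1.0]]
ft_force: [0.6, 0.2, -0.3]
grip_width: -0.0002
```

Request:
carry_out:
  rows:
    - [[0.5, 0.03, 0, 0, 0, 0, -1], [0.5, 0.03, 0, 0, 0, 0, -1], [0, 0, 0, 0, 0, 0, -1], [0, 0, 0, 0, 0, 0, -1], [0, 0, 0, 0, 0, 0, -1]]

```text
t: 44.1
ee_pos: [0.6553, -0.2797, 0.1141]
eef_rot: [[0.067, -0.998, -0.008], [-0.998, -0.067, 0.001], [-0.002, 0.008, -1.0]]
ft_force: [-14.8, -0.2, 4.7]
grip_width: 0.0
```

Request:
carry_out:
  rows:
    - [[-1.5, -0.1, 0, 0, 0, 0, -1], [-4, -0.3, 0, 0, 0, 0, -1], [-3, 0, 2, 0, 0, 0, -1], [-3, 0, 4, 0, 0, 0, -1], [-3, 0, 4, 0, 0, 0, -1]]

```text
t: 44.72
ee_pos: [0.513, -0.2835, 0.2156]
eef_rot: [[0.067, -0.998, 0.0], [-0.998, -0.067, -0.0], [0.0, -0.0, -1.0]]
ft_force: [-0.5, -0.5, 0.8]
grip_width: 0.0004
```

Request:
carry_out:
  rows:
    - [[-4, -2, 2, 0, 0, 0, -1], [-4, -3, 0, 0, 0, 0, -1], [-3, -4, 0, 0, 0, 0, -1], [0, -4, 0, 0, 0, 0, -1], [0, 0, 0, 0, 0, 0, -1]]

```text
t: 45.35
ee_pos: [0.4031, -0.416, 0.2344]
eef_rot: [[0.064, -0.998, 0.001], [-0.998, -0.064, -0.001], [0.001, -0.0, -1.0]]
ft_force: [-0.1, 1.0, -0.3]
grip_width: -0.0002
```

Run:
```python
from h import *
print(state()["ee_pos"],state()["t"],state()["ft_force"])
s,it=shot("top","t18"); h,S,v=hsv(it); ct=cam("top")
W=[ce for a,ce,co,m in blobs(((h<6)|(h>172))&(S>150)&(v>90),8,(230,130,385,220))]
s,im=shot("scene","s18"); h,S,v=hsv(im); cs=cam("scene")
Q=[ce for a,ce,co,m in blobs(((h<6)|(h>172))&(S>150)&(v>90),8,(190,190,300,270))]
for w in W:
  for q in Q: print(w.round(1),q.round(1),tri(ct,w,cs,q))
b=im[:,:,::-1]; cv2.imwrite("pics/c18s.png",cv2.resize(b[110:290,180:360],None,fx=3.3,fy=3.3,interpolation=cv2.INTER_CUBIC))
```

```text
[ 0.4031496  -0.41600752  0.23438112] 45.35 [-0.1179971   1.02003321 -0.32561924]
[355.3 154.2] [265.9 214. ] (array([ 0.70277262, -0.21608696,  0.20772574]), [np.float64(0.059538844129822945), np.float64(0.05953884412982287)])
[355.3 154.2] [226.  246.6] (array([ 0.68070647, -0.27869513,  0.12115625]), [np.float64(0.0011467757636084638), np.float64(0.0011467757636085029)])
[268.5 171.9] [265.9 214. ] (array([ 0.63833306, -0.0349197 ,  0.08849875]), [np.float64(0.0011169377617547512), np.float64(0.0011169377617547113)])
[268.5 171.9] [226.  246.6] (array([ 0.60922002, -0.09712145, -0.00376159]), [np.float64(0.07859952069001151), np.float64(0.07859952069001155)])
```

View pics/c18s.png

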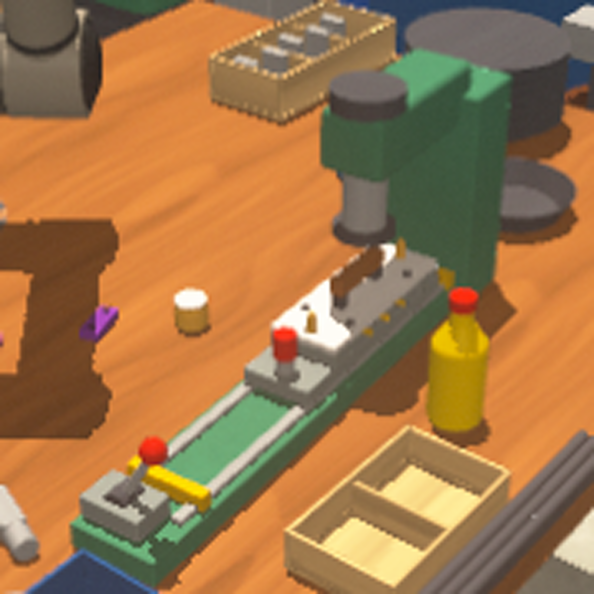

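View pics/t18.png

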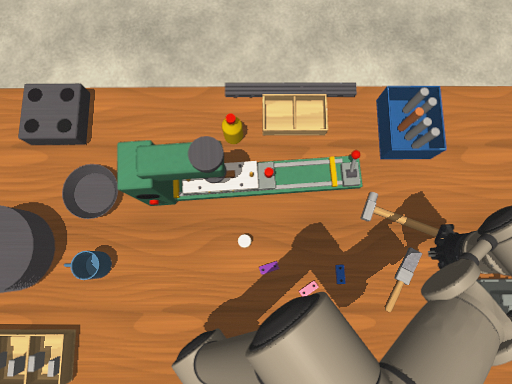

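Run:
```python
from h import *
ct,cs=cam("top"),cam("scene")
def red(n,roi): 
    im=cv2.imread(f"pics/{n}.png")[:,:,::-1]; h,S,v=hsv(im)
    return [(a,ce.round(2)) for a,ce,co,m in blobs(((h<6)|(h>172))&(S>150)&(v>90),8,roi)]
for n in("t0","t2","t8","t16","t18","top0"):
    try: print(n,red(n,(230,130,385,220)))
    except Exception as e: print(n,e)
for n in("scene0","s8","s11","s13","s15","s16","s18"): print(n,red(n,(190,190,300,270)))
a,ra=tri(ct,(328.3,168),cs,(235,239)); print(a)
```

```text
t0 'NoneType' object is not subscriptable
t2 []
t8 [(np.int32(72), array([327.58, 167.79])), (np.int32(63), array([358.54, 179.37]))]
t16 [(np.int32(63), array([358.54, 179.37]))]
t18 [(np.int32(60), array([355.3, 154.2])), (np.int32(71), array([268.48, 171.9 ]))]
top0 [(np.int32(74), array([306.05, 169.41])), (np.int32(63), array([358.54, 179.37]))]
scene0 [(np.int32(73), array([246.86, 229.62])), (np.int32(52), array([206.75, 237.38]))]
s8 [(np.int32(52), array([206.79, 237.23])), (np.int32(86), array([234.83, 239.15]))]
s11 [(np.int32(53), array([206.72, 237.21])), (np.int32(89), array([234.96, 239.21]))]
s13 [(np.int32(55), array([206.76, 237.29])), (np.int32(85), array([234.87, 239.32]))]
s15 [(np.int32(59), array([264.27, 215.08])), (np.int32(53), array([206.87, 237.25]))]
s16 [(np.int32(66), array([266.02, 213.8 ])), (np.int32(54), array([206.8, 237.2]))]
s18 [(np.int32(65), array([265.94, 214.02])), (np.int32(55), array([225.96, 246.58]))]
[ 0.64940051 -0.20656152  0.09085022][ WARN:0@0.028] global loadsave.cpp:275 findDecoder imread_('pics/t0.png'): can't open/read file: check file path/integrity
```

View crops.

Run:
```python
from h import *
im=cv2.imread("pics/t18.png")
cv2.imwrite("pics/c18t.png",cv2.resize(im[130:215,160:290],None,fx=6,fy=6,interpolation=cv2.INTER_CUBIC))
im=im[:,:,::-1];h,S,v=hsv(im);c=cam("top")
for a,ce,co,m in blobs((S<50)&(v>190),50,(160,140,300,215)): print(a,ce,rect(c,co,.08))
```

```text
991 [226.14228052 181.11099899] (array([628.4, 106.8]), array([216.3,  80.4]), -86.3)
```

View pics/c18t.png

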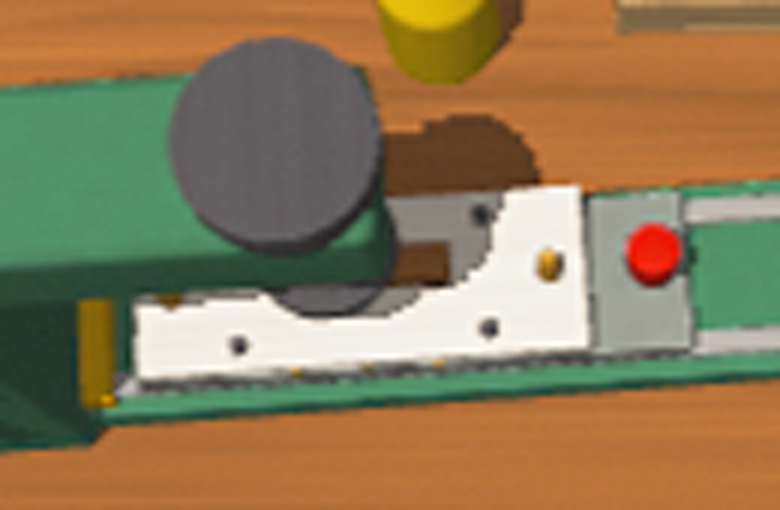

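Request:
carry_out:
  rows:
    - [[1, 2, 0, 0, 0, 10, -1], [1, 2, 0, 0, 0, 10, -1], [1, 2, 0, 0, 0, 10, -1], [1, 2, 0, 0, 0, 10, -1], [1, 2, 0, 0, 0, 10, -1]]

```text
t: 46.08
ee_pos: [0.4545, -0.3113, 0.2346]
eef_rot: [[0.812, -0.583, 0.0], [-0.583, -0.812, 0.0], [0.0, -0.0, -1.0]]
ft_force: [0.6, 0.2, -0.9]
grip_width: 0.0
```

Request:
carry_out:
  rows:
    - [[1.5, 0.6, 0, 0, 0, 10, -1], [1.5, 0.6, 0, 0, 0, 10, -1], [1.5, 0.6, 0, 0, 0, 10, -1], [1.5, 0.6, 0, 0, 0, 10, -1], [1.5, 0.6, 0, 0, 0, 10, -1]]

```text
t: 46.7
ee_pos: [0.5296, -0.2816, 0.2346]
eef_rot: [[0.969, 0.247, 0.0], [0.247, -0.969, 0.0], [0.0, -0.0, -1.0]]
ft_force: [-1.4, -0.2, 0.8]
grip_width: -0.0
```

Request:
carry_out:
  rows:
    - [[2, 0.2, 0, 0, 0, 10, -1], [2, 0.2, 0, 0, 0, 10, -1], [2, 0.2, 0, 0, 0, 10, -1], [2, 0, 0, 0, 0, 10, -1], [2, 0, 0, 0, 0, 10, -1]]

```text
t: 47.32
ee_pos: [0.6297, -0.2756, 0.2346]
eef_rot: [[0.433, 0.901, 0.0], [0.901, -0.433, 0.0], [0.0, -0.0, -1.0]]
ft_force: [-0.1, 0.2, -0.1]
grip_width: -0.0002
```

Request:
carry_out:
  rows:
    - [[2, 0, 0, 0, 0, 10, -1], [2, 0, 0, 0, 0, 10, -1], [2, 0, 0, 0, 0, 10, -1], [0, 0, 0, 0, 0, 0, -1], [0, 0, 0, 0, 0, 0, -1]]

```text
t: 47.95
ee_pos: [0.6885, -0.2765, 0.2343]
eef_rot: [[-0.066, 0.998, -0.001], [0.998, 0.066, 0.0], [0.0, -0.001, -1.0]]
ft_force: [0.5, -0.4, 0.1]
grip_width: 0.0
```

Run:
```python
from h import *
s,im=shot("wrist","w19"); print(s["ee_pos"],s["eef_rot"].round(3),s["q"].round(3))
```

```text
[ 0.68851291 -0.27653667  0.23430392] [[-0.066  0.998 -0.001]
 [ 0.998  0.066  0.   ]
 [ 0.    -0.001 -1.   ]] [-0.485  0.784  0.754 -0.     1.605 -0.551]
```

View pics/w19.png

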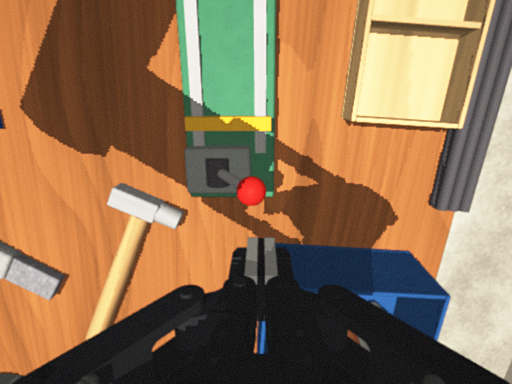

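Request:
carry_out:
  rows:
    - [[2.1, 0, 0, 0, 0, 0, -1], [2.1, 0.1, 0, 0, 0, 0, -1], [0, 0, -4, 0, 0, 0, -1], [0, 0, -4, 0, 0, 0, -1], [0, 0, -4, 0, 0, 0, -1]]

```text
t: 48.62
ee_pos: [0.7302, -0.2765, 0.1138]
eef_rot: [[-0.065, 0.998, 0.0], [0.998, 0.065, -0.0], [-0.0, 0.0, -1.0]]
ft_force: [0.3, -0.5, -0.3]
grip_width: -0.0003
```

Request:
carry_out:
  rows:
    - [[0, 0, 0, 0, 0, 0, -1], [-1.5, -0.1, 0, 0, 0, 0, -1], [-1.5, -0.1, 0, 0, 0, 0, -1], [-1.5, -0.1, 0, 0, 0, 0, -1], [-1.5, -0.1, 0, 0, 0, 0, -1]]

```text
t: 49.25
ee_pos: [0.6765, -0.2814, 0.125]
eef_rot: [[-0.068, 0.998, 0.019], [0.998, 0.068, -0.008], [-0.009, 0.019, -1.0]]
ft_force: [1.3, -0.8, 3.4]
grip_width: 0.0001
```

Request:
carry_out:
  rows:
    - [[-1.2, -0.1, 0, 0, 0, 0, -1], [-1, -0.05, 0, 0, 0, 0, -1], [-0.7, -0.05, 0, 0, 0, 0, -1], [-0.5, 0, 0, 0, 0, 0, -1], [0, 0, 0, 0, 0, 0, -1]]

```text
t: 49.88
ee_pos: [0.6365, -0.2825, 0.1142]
eef_rot: [[-0.067, 0.998, -0.001], [0.998, 0.067, 0.0], [0.0, -0.001, -1.0]]
ft_force: [0.5, 0.3, -0.2]
grip_width: 0.0005
```

Request:
carry_out:
  rows:
    - [[-0.5, 0, 0, 0, 0, 0, -1], [-0.3, 0, 0, 0, 0, 0, -1], [0, 0, 0, 0, 0, 0, -1], [0, 0, 0, 0, 0, 0, -1], [0, 0, 0, 0, 0, 0, -1]]

```text
t: 50.5
ee_pos: [0.6292, -0.2823, 0.1143]
eef_rot: [[-0.068, 0.998, 0.001], [0.998, 0.068, 0.0], [-0.0, 0.001, -1.0]]
ft_force: [3.4, 0.4, -1.6]
grip_width: 0.0
```

Request:
carry_out:
  rows:
    - [[1.5, 0, 0, 0, 0, 0, -1], [0, 0, 4, 0, 0, 0, -1], [0, 0, 4, 0, 0, 0, -1], [0, 3, 1, 0, 0, 0, -1], [0, 4, 0, 0, 0, 0, -1]]

```text
t: 51.12
ee_pos: [0.6435, -0.213, 0.2057]
eef_rot: [[-0.066, 0.998, 0.001], [0.998, 0.066, -0.001], [-0.001, 0.001, -1.0]]
ft_force: [-0.4, 1.0, 0.4]
grip_width: -0.0002
```

Run:
```python
from h import *
s,im=shot("wrist","w20"); print(s["ee_pos"],s["eef_rot"].round(3),s["q"].round(3))
cw=cam("wrist",s);h,S,v=hsv(im)
W=[ce for a,ce,co,m in blobs(((h<6)|(h>172))&(S>150)&(v>90),60)]
s,im=shot("scene","s20"); h,S,v=hsv(im); cs=cam("scene")
Q=[ce for a,ce,co,m in blobs(((h<6)|(h>172))&(S>150)&(v>90),8,(190,190,300,270))]
print(W,Q)
for w in W:
  for q in Q: print(w.round(1),q.round(1),tri(cw,w,cs,q))
```

```text
[ 0.64353341 -0.21301214  0.20572014] [[-0.066  0.998  0.001]
 [ 0.998  0.066 -0.001]
 [-0.001  0.001 -1.   ]] [-4.320e-01  6.490e-01  1.083e+00 -1.000e-03  1.408e+00 -4.980e-01]
[array([207.96783626, 274.05555556])] [array([265.93846154, 214.01538462]), array([205.67272727, 237.43636364])]
[208.  274.1] [265.9 214. ] (array([ 0.67784611, -0.18134618,  0.21712844]), [np.float64(0.06442810187983142), np.float64(0.06442810187983114)])
[208.  274.1] [205.7 237.4] (array([ 0.60322051, -0.28442747,  0.12096369]), [np.float64(0.001051270667591291), np.float64(0.0010512706675912522)])
```

View pics/w20.png

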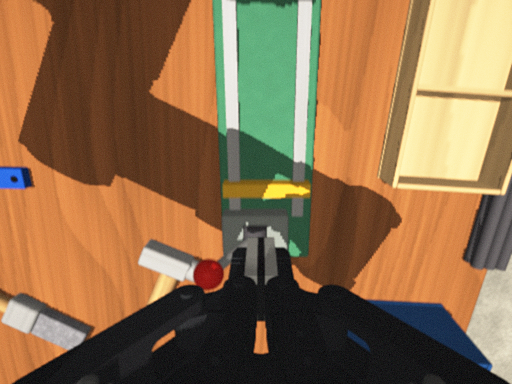

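Request:
carry_out:
  rows:
    - [[-0.1, 3, 0, 0, 0, 0, -1], [-0.1, 4, 0, 0, 0, 0, -1], [-0.1, 3.5, 0, 0, 0, 0, -1], [-0.1, 1.5, 0, 0, 0, 0, -1], [0, 0, 0, 0, 0, 0, -1]]

```text
t: 51.85
ee_pos: [0.6398, -0.0925, 0.2044]
eef_rot: [[-0.069, 0.998, -0.0], [0.998, 0.069, -0.001], [-0.001, -0.0, -1.0]]
ft_force: [0.1, -0.3, -0.5]
grip_width: -0.0003
```

Run:
```python
from h import *
s,im=shot("wrist","w21"); print(s["ee_pos"],s["q"].round(3))
cw=cam("wrist",s);h,S,v=hsv(im)
for a,ce,co,m in blobs(((h<6)|(h>172))&(S>150)&(v>90),60): print(a,ce,ray(cw,ce[None],.104),tri(cw,ce,cam("scene"),(265.94,214.02)))
```

```text
[ 0.63979125 -0.0924747   0.20437067] [-2.620e-01  5.880e-01  1.197e+00 -1.000e-03  1.357e+00 -3.300e-01]
854 [262.61709602 120.85362998] [[ 0.63795074 -0.03489268  0.104     ]] (array([ 0.63808671, -0.03627181,  0.08885348]), [np.float64(6.840065112436716e-05), np.float64(6.840065112429719e-05)])
```

View pics/w21.png

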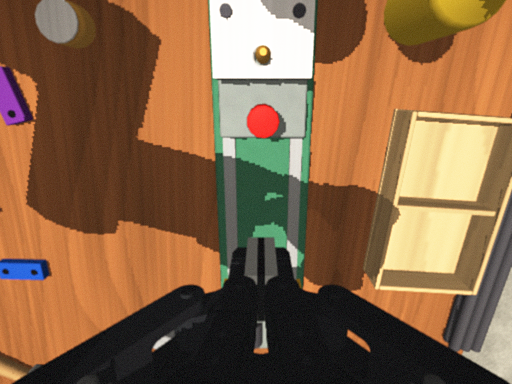

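Request:
carry_out:
  rows:
    - [[0.1, 0, -4, 0, 0, 0, -1], [0, 0, -4, 0, 0, 0, -1], [0, 0, -3.5, 0, 0, 0, -1], [0, 0, -0.7, 0, 0, 0, -1], [0, 0, 0, 0, 0, 0, -1]]

```text
t: 52.52
ee_pos: [0.6412, -0.0936, 0.0828]
eef_rot: [[-0.067, 0.998, 0.0], [0.998, 0.067, -0.0], [-0.0, 0.0, -1.0]]
ft_force: [-0.1, -0.2, 1.3]
grip_width: -0.0003
```

Request:
carry_out:
  rows:
    - [[-0.1, 1.5, 0, 0, 0, 0, -1], [-0.05, 0.8, 0, 0, 0, 0, -1], [-0.05, 0.6, 0, 0, 0, 0, -1], [-0.04, 0.6, 0, 0, 0, 0, -1], [-0.03, 0.5, 0, 0, 0, 0, -1]]

```text
t: 53.15
ee_pos: [0.6384, -0.0527, 0.0828]
eef_rot: [[-0.068, 0.998, 0.001], [0.998, 0.068, -0.001], [-0.001, 0.001, -1.0]]
ft_force: [-0.2, -3.2, 2.6]
grip_width: 0.0003
```

Request:
carry_out:
  rows:
    - [[-0.02, 0.3, 0, 0, 0, 0, -1], [-0.02, 0.3, 0, 0, 0, 0, -1], [0, 0, 0, 0, 0, 0, -1], [0, 0, 0, 0, 0, 0, -1], [0, 0, 0, 0, 0, 0, -1]]

```text
t: 53.78
ee_pos: [0.6382, -0.0501, 0.0828]
eef_rot: [[-0.067, 0.998, 0.001], [0.998, 0.067, -0.005], [-0.005, 0.001, -1.0]]
ft_force: [-0.9, -14.0, 3.1]
grip_width: 0.0003
```

Request:
carry_out:
  rows:
    - [[-0.02, 0.3, 0, 0, 0, 0, -1], [-0.02, 0.3, 0, 0, 0, 0, -1], [0, 0, 0, 0, 0, 0, -1], [0, 0, 0, 0, 0, 0, -1], [0, 0, 0, 0, 0, 0, -1]]

```text
t: 54.4
ee_pos: [0.6383, -0.0499, 0.0829]
eef_rot: [[-0.066, 0.998, 0.003], [0.998, 0.066, -0.013], [-0.013, 0.002, -1.0]]
ft_force: [-0.6, -33.9, -0.4]
grip_width: -0.0004
```

Request:
carry_out:
  rows:
    - [[0.04, -0.8, 0, 0, 0, 0, -1], [0, 0, 0, 0, 0, 0, -1], [0, -0.5, 0, 0, 0, 0, -1], [0.1, -2, 0, 0, 0, 0, -1], [0.1, -2, 0, 0, 0, 0, -1]]

```text
t: 55.02
ee_pos: [0.6399, -0.0943, 0.0822]
eef_rot: [[-0.068, 0.998, -0.0], [0.998, 0.068, 0.0], [0.0, -0.0, -1.0]]
ft_force: [-0.2, -0.1, -0.6]
grip_width: -0.0002
```

Request:
carry_out:
  rows:
    - [[0, 0, 5, 0, 0, 0, -1], [0, -2, 5, 0, 0, 0, -1], [0, -2, 2, 0, 0, 0, -1], [0, -1, 0, 0, 0, 0, -1], [0, 0, 0, 0, 0, 0, -1]]

```text
t: 55.65
ee_pos: [0.639, -0.1442, 0.2006]
eef_rot: [[-0.066, 0.998, -0.002], [0.998, 0.066, 0.001], [0.001, -0.002, -1.0]]
ft_force: [-0.7, 0.9, -0.0]
grip_width: -0.0003
```

Run:
```python
from h import *
s,im=shot("wrist","w22"); print(s["ee_pos"],s["q"].round(3))
cw=cam("wrist",s);h,S,v=hsv(im)
W=[ce for a,ce,co,m in blobs(((h<6)|(h>172))&(S>150)&(v>90),60)]
s,im=shot("scene","s22"); h,S,v=hsv(im); cs=cam("scene")
Q=[ce for a,ce,co,m in blobs(((h<6)|(h>172))&(S>150)&(v>90),8,(190,190,300,270))]
print(W,Q)
for w in W:
  for q in Q: print(w.round(1),q.round(1),tri(cw,w,cs,q),ray(cw,w[None],.104))
b=im[:,:,::-1]; cv2.imwrite("pics/c22s.png",cv2.resize(b[110:290,180:360],None,fx=3.3,fy=3.3,interpolation=cv2.INTER_CUBIC))
```

```text
[ 0.63903158 -0.14422835  0.20058802] [-0.339  0.609  1.17   0.     1.365 -0.405]
[array([268.62674825,  36.64248252])] [array([267.22727273, 212.65151515]), array([205.77192982, 237.31578947])]
[268.6  36.6] [267.2 212.7] (array([ 0.63699349, -0.02662035,  0.08897682]), [np.float64(0.0007916573443968132), np.float64(0.0007916573443967573)]) [[ 0.6374034  -0.02842227  0.104     ]]
[268.6  36.6] [205.8 237.3] (array([ 0.5722952 , -0.10900293,  0.03965486]), [np.float64(0.11104853055177898), np.float64(0.11104853055177907)]) [[ 0.6374034  -0.02842227  0.104     ]]
```

View pics/c22s.png

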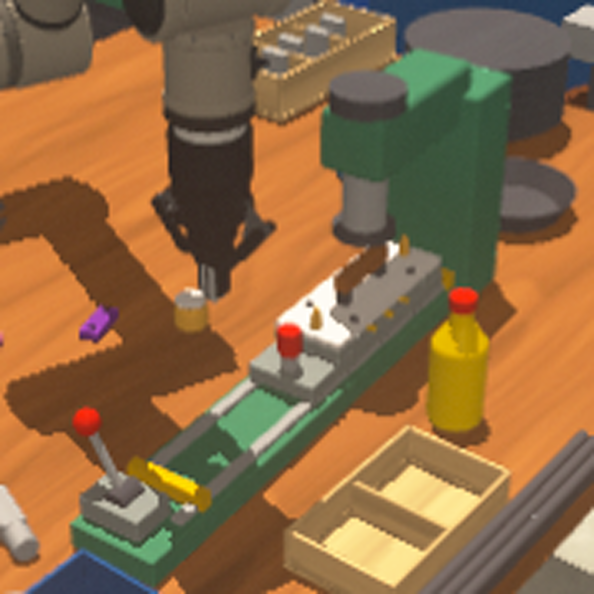

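View pics/w22.png

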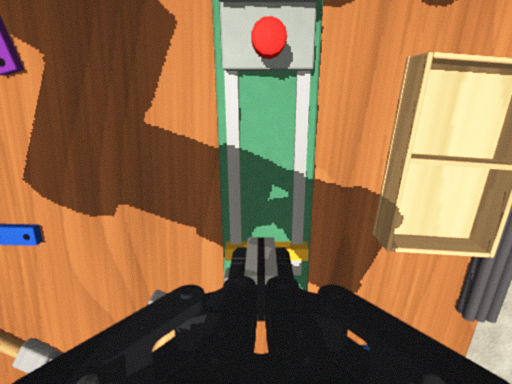

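Request:
carry_out:
  rows:
    - [[-1.5, -2.8, 0, 0, 0, 0, -1], [-1.5, -2.8, 0, 0, 0, 0, -1], [-1.5, -2.8, 0, 0, 0, 0, -1], [-1.5, -2.8, 0, 0, 0, 0, -1], [-2, -2.9, 0, 0, 0, 0, -1]]

```text
t: 56.38
ee_pos: [0.5593, -0.2841, 0.201]
eef_rot: [[-0.069, 0.998, -0.002], [0.998, 0.069, 0.001], [0.002, -0.001, -1.0]]
ft_force: [-0.1, -0.5, 0.2]
grip_width: -0.0001
```

Request:
carry_out:
  rows:
    - [[0, 0, -4, 0, 0, 0, -1], [0, 0, -4.5, 0, 0, 0, -1], [0, 0, 0, 0, 0, 0, -1], [1, 0.05, 0, 0, 0, 0, -1], [1.5, 0.1, 0, 0, 0, 0, -1]]

```text
t: 57.0
ee_pos: [0.5853, -0.2836, 0.1212]
eef_rot: [[-0.068, 0.998, 0.0], [0.998, 0.068, -0.003], [-0.003, 0.0, -1.0]]
ft_force: [-25.3, 2.5, 40.4]
grip_width: -0.0001
```

Request:
carry_out:
  rows:
    - [[1.5, 0.1, 0, 0, 0, 0, -1], [1.2, 0.08, 0, 0, 0, 0, -1], [1.2, 0.08, 0, 0, 0, 0, -1], [1.2, 0.08, 0, 0, 0, 0, -1], [1, 0.08, 0, 0, 0, 0, -1]]

```text
t: 57.62
ee_pos: [0.6478, -0.2787, 0.1202]
eef_rot: [[-0.068, 0.998, 0.004], [0.998, 0.068, -0.002], [-0.002, 0.004, -1.0]]
ft_force: [-0.5, -0.0, 0.8]
grip_width: 0.0002
```

Request:
carry_out:
  rows:
    - [[0.8, 0.04, 0, 0, 0, 0, -1], [0.4, 0.03, 0, 0, 0, 0, -1], [0, 0, 0, 0, 0, 0, -1], [0, 0, 0, 0, 0, 0, -1], [0, 0, 0, 0, 0, 0, -1]]

```text
t: 58.25
ee_pos: [0.656, -0.2782, 0.1177]
eef_rot: [[-0.067, 0.998, -0.004], [0.998, 0.067, 0.001], [0.001, -0.004, -1.0]]
ft_force: [-9.1, 0.8, 6.7]
grip_width: -0.0
```

Request:
carry_out:
  rows:
    - [[0.3, 0.02, 0, 0, 0, 0, -1], [0, 0, 0, 0, 0, 0, -1], [-1.5, -0.1, 0, 0, 0, 0, -1], [-4, -0.2, 0, 0, 0, 0, -1], [-4, 0, 2, 0, 0, 0, -1]]

```text
t: 58.88
ee_pos: [0.5639, -0.2803, 0.1354]
eef_rot: [[-0.068, 0.998, -0.003], [0.998, 0.068, 0.002], [0.003, -0.003, -1.0]]
ft_force: [-0.5, -0.8, -0.4]
grip_width: 0.0001
```

Request:
carry_out:
  rows:
    - [[-3, 0, 4, 0, 0, 0, -1], [-4, -2, 4, 0, 0, 0, -1], [-4, -4, 0, 0, 0, 0, -1], [0, -4, 0, 0, 0, 0, -1], [0, 0, 0, 0, 0, 0, -1]]

```text
t: 59.5
ee_pos: [0.4551, -0.3834, 0.2171]
eef_rot: [[-0.064, 0.998, 0.0], [0.998, 0.064, -0.001], [-0.001, 0.0, -1.0]]
ft_force: [0.1, 0.7, -0.2]
grip_width: 0.0004
```

Run:
```python
from h import *
print(state()["ee_pos"],state()["t"],state()["ft_force"])
s,it=shot("top","t23"); h,S,v=hsv(it); ct=cam("top")
for a,ce,co,m in blobs((S<50)&(v>190),50,(160,140,300,215)): print("plate",a,rect(ct,co,.08))
W=[ce for a,ce,co,m in blobs(((h<6)|(h>172))&(S>150)&(v>90),8,(230,130,385,220))]
s,im=shot("scene","s23"); h,S,v=hsv(im); cs=cam("scene")
Q=[ce for a,ce,co,m in blobs(((h<6)|(h>172))&(S>150)&(v>90),8,(190,190,300,270))]
for w in W:
  for q in Q:
    X,r=tri(ct,w,cs,q)
    if r[0]<.005: print(w.round(1),q.round(1),X)
b=im[:,:,::-1]; cv2.imwrite("pics/c23s.png",cv2.resize(b[110:290,180:360],None,fx=3.3,fy=3.3,interpolation=cv2.INTER_CUBIC))
```

```text
[ 0.45508971 -0.3834432   0.21710578] 59.5 [ 0.12433878  0.65879429 -0.17532552]
plate 933 (array([627.8, 115.3]), array([216.8,  79.7]), -86.1)
plate 60 (array([663.6, -84.4]), array([78.6,  6.7]), -87.0)
plate 61 (array([598.6, -86. ]), array([72.7,  6.6]), -86.3)
[355.2 154.2] [225.9 246.5] [ 0.6805994  -0.27855259  0.12126192]
[265.5 172.2] [267.2 212.7] [ 0.63734397 -0.02653748  0.08892427]
```

View pics/c23s.png

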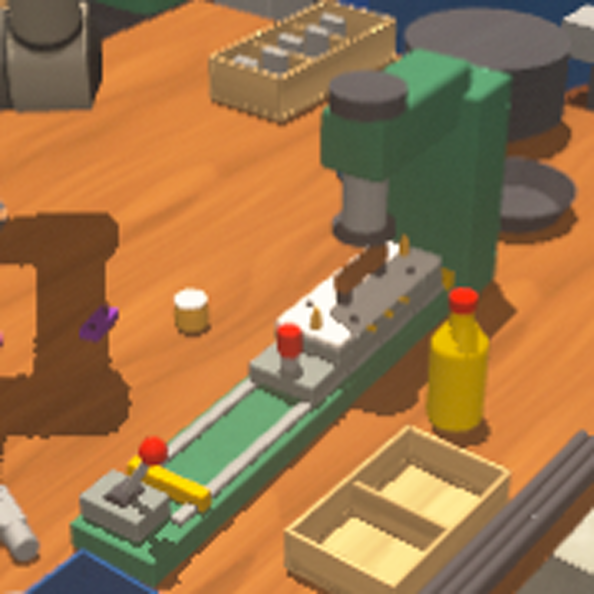

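View pics/t23.png

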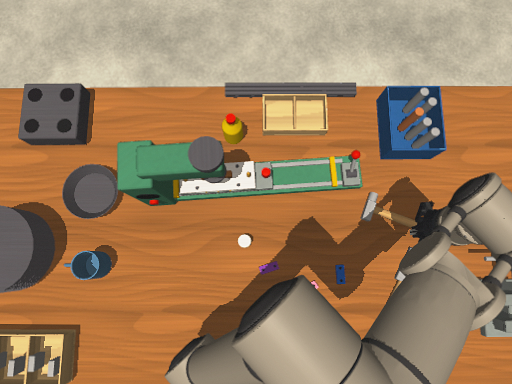

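```bash
python3 -c "
from workcell import *
print(hand_in())"
```

```text
the job is handed in; nothing more can be done
None
```

The job is handed in. The press is loaded, the carriage is in at its stop under the ram and the lock lever is fully over, but it took a second push and a second lever throw. `hand_in` gave no verdict.

**What I did**
- I drew the carriage out by its knob until it hit the loading stop.
- Two steel blanks were on the bench. I laid one in each of the two middle pockets and left the blue, pink and purple look-alikes alone.
- I lowered the plate over both pins while it was gripped. It stopped at the expected home height, with the tool level and no force from the pins until it seated.
- I then pushed the carriage in and threw the lever.

**What went wrong and how I fixed it**
- **Carriage short of its stop:** after the first push I threw the lever before checking the carriage. The check then showed it about 8 mm short. I put the lever back, pushed the carriage to its stop with the shut fingers, confirmed it by camera, and threw the lever again.
- **Force spike:** on the second throw the fingers came down on the lever ball, and the wrist reading was about 48 N (40 N of it vertical). That is under the 120 N wrist limit. The 40 N limit covers the arm and gripper body, and I judged this a finger contact.

**Last checks**

| Item | Result |
|---|---|
| Carriage travel, by camera | 0.180 m from the loading stop |
| Lever | about 0.95 to 1.0 rad from tip positions, pushed against its stop (needs 0.85) |
| Plate | flat on both pins in the last scene picture |
| Blanks | seen flat in their pockets before the plate covered them, not visible since |
| Bystanders | looked where they started; the arm hid part of the brush in the last top view |
| Arm | clear of everything, about 59.5 s used of 210 s |

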